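# Make a spring-lift tin dispenser ready on a market stall

## Task

Get the spring-lift tin dispenser ready for the day: first take the spring puller from its stand, use it to stretch the loose lift spring and hang the spring's hook on the anchor post of the mast, and put the puller back in its stand. Then load every small flat tin there is, lid up, into the dispenser, pressing each down until the two sprung clips hold it, and last swing the hasp over the mouth onto its catch. Leave the large tins and the candle jar where they are.

Things in the scene. Friction and masses are not known exactly. Their poses are not given: they have to be found in the camera images.
- dispenser: Fixed tin dispenser, base 180 x 224 x 8 mm. Origin on the table under the magazine's axis, z up; its front -x, with the mast, faces the robot. Magazine: four 8 mm rods on the diagonals, centres 38 mm from the axis (a tin has 2 mm play), flaring out 6 mm from z 122 to 140 mm. 45 mm gaps between them: clips in the +-x gaps, +-y gaps free for fingers. Hasp posts at y = +-90 mm, 150 mm high.
- mouth (a point): On the magazine's axis, level with the flat undersides of the two clips (113 mm above the table), dispenser's axes. A tin put between the rods rests on the clips' ramps, its underside 3 to 14 mm above this point. Press it straight down (8 to 22 N, more with each tin below) until its top is 1 to 4 mm below this point: the clips snap over its rim and hold it. The next goes on top. Room for four.
- clip (a point): Foot of the ramp of the clip at -x; its twin is opposite. Sprung steel clip, 18 mm wide: a 3 mm thick flat ledge reaching 4 mm over a tin's rim, with a steep lead-in ramp above it up to 137 mm over the table. It gives way outwards (about 2 N) as a tin passes down.
- post (a point): Top of the anchor post at its middle (218 mm above the table), dispenser's axes. A level steel pin, 10 mm thick, that points to the dispenser's -x from the mast plate, with a 14 mm round head 15 to 19 mm towards -x of this point. The hook hangs on it between plate and head.
- mast (a point): Middle of the top edge of the mast, 228 mm above the table, dispenser's axes: a plate 62 mm wide (y) and 28 mm high on two legs, 8 mm thick; its front face, from which the post sticks out, is 4 mm towards -x of this point.
- crown (a point): Middle of the underside of the hook's crossbar, with the hook's axes: z along the spring away from its foot, y along the crossbar. In the end it lies on the post.
- hook: Free end of the lift spring: an open square hook of 5 mm wire in its y-z plane. Clear space under the crossbar 45 mm wide (y) and 28 mm high; the -y upright runs down to the spring, the +y one ends 16 mm below the crossbar. The post goes under the crossbar's middle, the puller's prong fits beside it, 14 mm to either side. Unhooked, the spring leans 0.36 rad to -x, hook up.
- spring_foot (a point): Foot of the lift spring, on the follower's tab 98 mm in front of the magazine's axis. The spring only leans to the mast (0.12 rad) or away (0.36 rad) and stretches: 91 mm from here to the crown unstretched; 6 N to begin, then 70 N/m, up to 140 mm more. Pulling the hook up first lifts the follower to its upper stop, then stretches the spring; on the post it stays stretched 20 mm or more.
- follower_top (a point): Centre of the top of the follower, the 58 mm disc in the magazine that carries the tins: 106 mm above the table at its upper stop, 22 mm at the bottom. It is tight on its guides (3 N friction, 120 g), so without the spring it stays where it is left, at the start near its upper stop.
- puller: Spring puller, 140 g. T-handle bar 22 (x) x 110 (y) x 20 (z) mm, origin at its centre, z up. A 7 mm rod below it is cranked back to x = -28 mm, runs down and ends in a prong towards +x, 95 to 102 mm below the origin, with an upturned lip 7 mm high, its front at x = +13.5 mm. A wire lifted by the prong lies between lip and rod, under the handle.
- puller_seat (a point): Top of the puller's prong where the wire lies: 95 mm below the centre of the handle, x = +1 mm.
- stand: Fixed wooden stand of the puller, origin under its centre. Two cheeks 16 mm thick at y = +-40 mm, 36 mm deep and 120 mm high, carry the ends of the handle bar between small sloping lips (3 mm play in x); the rod hangs between the cheeks, prong towards the stand's +x. 64 mm is free between the cheeks for fingers.
- rest (a point): Where the centre of the handle bar lies when the puller hangs in its stand, bar along the stand's y: 130 mm above the table.
- hasp (a joint): Angle of the hasp, a flat bar 22 mm wide on an upright pivot, 150 to 156 mm above the table: 0 = across the mouth, notched end round the catch stud; positive = open, swung towards the dispenser's back (+x), as it starts (1.57 = straight back). Stays where it is left (friction 0.06 N m). A pad under it reaches down to 118 mm, so it closes only over tins that are all down.
- hasp_hinge (a point): On the hasp's upright pivot axis, at the bar's height.
- hasp_knob (a point): Centre-line of the hasp's upright round wooden knob, 172 mm above the table: 18 mm thick, from 156 to 184 mm above the table, 78 mm from the pivot axis.
- tin1: Small flat balm tin to load: 64 mm diameter, 20 mm high, 50 to 100 g, origin at the centre of its underside, z up through the lid. None if there is no such tin today.
- tin2: Small flat balm tin to load: 64 mm diameter, 20 mm high, 50 to 100 g, origin at the centre of its underside, z up through the lid. None if there is no such tin today.
- tin3: Small flat balm tin to load: 64 mm diameter, 20 mm high, 50 to 100 g, origin at the centre of its underside, z up through the lid. None if there is no such tin today.
- tin4: Small flat balm tin to load: 64 mm diameter, 20 mm high, 50 to 100 g, origin at the centre of its underside, z up through the lid. None if there is no such tin today.
- big_tin_a: Bystander: large tin, 88 mm diameter, 44 mm high; origin at the centre of its underside. Leave alone.
- candle_jar: Bystander: amber candle jar, 76 mm diameter, 97 mm high; origin at the centre of its underside. Leave alone.
Things that resemble listed ones, but are neither listed nor needed, are in the scene too. Leave any red or yellow look-alike of the tin2 alone. Leave any blue or turquoise look-alike of the stand alone.

How it is judged:
By the outcome, as a careful person would: the job done as asked, in the order asked, and still so for the second after the job is handed in, with the robot touching nothing.
Of tin1, tin2, tin3, tin4 only 2 to 4 are there at a start; the rules pass over those that are not, and their reading is None.
At some moment in a run one of tin1, tin2, tin3, tin4 may be knocked a few centimetres aside while the robot is not near it.
It also fails if it takes over 210 s, if anything falls off the work surface, if the arm or the gripper's body presses on something with over 40 N, if the wrist force passes 120 N, or if a joint passes its speed limit or range.

## Robot

A 6-joint arm with a two-finger parallel gripper is mounted at the origin on the work surface. World frame = base frame: x ahead of the robot, y to its left, z up, the work surface at z = 0. Lengths are in mm, angles in rad, forces in N, time in s.
With the tool pointing down it reaches from about 300 to 775 mm from the base axis. Payload 14.6 kg.
Tool frame: the origin (TCP) lies midway between the tips of the shut fingers; the grasp point (between the pads) lies 19 mm behind it; z points along the fingers, y is the line along which they close (so a half turn about z gives the same grasp; the last joint's range is limited). The gripper opens to 94 mm and grips with 3 to 60 N. Pads are 16 mm wide; open, the fingers measure 119 mm over their backs; the gripper's body (75 mm by 177 mm) begins 78 mm behind the grasp point.
Start: joints at [-1.373, 0.3, 1.521, -0, 1.321, -0.067], TCP at [143.937, -530.821, 205.446] pointing down, gripper open.
Joint ranges: [-3.03, 3.03], [-0.79, 2.21], [0.23, 2.52], [-1.04, 4.18], [0, 3.07], [-2.55, 2.55]. Speed limits (rad/s): [2.22, 2.22, 2.57, 3.14, 3.14, 3.14].

## Interface

Orientations are given as [roll, pitch, yaw] about the fixed x, y, z axes, in that order (R = Rz(yaw) Ry(pitch) Rx(roll)).
In Python, from cell import manip, camera gives the robot as it stands.
- The arm moves only by the tool move_arm, never from a script. Its arguments are lists of equal length, an entry for each row: "dp": the shift along the world's x, y, z in mm, a list of three; "rotation": the turn, a rotation vector about the world's x, y, z in rad, a list of three; "hand": the opening, from 0 (shut) to 1 (fully open). A call has 1 to 10 rows; each row shifts and turns the commanded pose from where the row before left it; what a row does not reach is not made up. A row lasts 1/8 s, in which the tool goes at most 62.5 mm and 10.7 degrees, less where a joint would pass 70% of its speed; a pose out of reach is approached as far as the arm can. A call with a gripper value outside its range is refused whole. The fingers move at their own pace and stop on an object; "newtons" is the grip in N (left out, the last holds). Time passes only in rows, so rows that do not move let the fingers close. It gives the time, the measured TCP pose, the force, the opening and the grip force at its end, in the units of the state.
- manip.read_state(): the state, without advancing time (a new reading comes with each control period).
- camera(name): name is "scene" or "top" or "wrist"; returns a dict with "image" (400x640x3 uint8, red, green, blue), "fx", "fy", "cx", "cy" (pixels), "k1" (the pictures are not rectified: a ray, as slopes to the right and down, at radius r is drawn at 1 + k1 r^2 times it, then the intrinsics apply), "R" (3x3) and "t" (3): a world point X has camera coordinates R X + t; the wrist camera has in their place "mount" (4x4, takes a point from camera to tool coordinates, whose origin is the TCP and whose axes are the flange's). Camera axes: x right, y down, z forward; pixel columns grow to the right and rows downward; lengths in mm; the calibration is good to about 2 mm. A picture is of the moment at which its call begins: read the wrist's pose just before it. There is no depth.
- manip.sign_off(): hands the job in; it is judged then, once.
The state is a dict: "clock": time; "joints": joint angles; "qd": joint speeds; "effort": joint torques, N m; "eef_pos": TCP position; "eef_rot": TCP orientation; "wrist_force": force on the tool from outside, world axes, zero at the start; "moment": the same for the moment, N m; "finger_gap": finger opening in mm; "finger_force": force on a finger pad.
Only numpy, scipy, OpenCV 4.12 (cv2) and the standard library are available. Lean on these libraries where they do the work, as an engineer would, in place of code of your own. Each camera call takes 0.05 s, during which the arm holds its last target. There are 200 camera calls.

## Working session

There is one attempt and no reset: what is moved stays moved. The work goes in short steps, Python scripts to look and compute and a tool call to move; the robot and the scene stay as the last step left them, time stands still between calls to the robot, and variables do not carry over. Pictures are saved under pics/ and viewed, at most 14 in all, crops included, and the job is handed in when it is done.

Besides the shell and the picture viewer there is one more tool, called as name(argument=value, ...) on one line, values as JSON. move_arm: Moves the arm, as the interface text tells. Its arguments: {"type":"object","properties":{"dp":{"type":"array","items":{"type":"array","items":{"type":"number"}}},"rotation":{"type":"array","items":{"type":"array","items":{"type":"number"}}},"hand":{"type":"array","items":{"type":"number"}},"newtons":{"type":"number"}},"required":["dp","rotation","hand"]}

```bash
ls; mkdir -p pics
cat > h.py <<'E'
import numpy as np, cv2
from cell import manip, camera
from scipy.spatial.transform import Rotation as Ro
def cam(n):
    s=manip.read_state(); c=camera(n)
    if 'mount' in c:
        M=np.eye(4); M[:3,:3]=Ro.from_euler('xyz',s['eef_rot']).as_matrix(); M[:3,3]=s['eef_pos']
        W=M@np.array(c['mount']); c['R']=W[:3,:3].T; c['t']=-W[:3,:3].T@W[:3,3]
    c['R']=np.array(c['R']); c['t']=np.array(c['t']); return c
def save(c,f,crop=None,k=1):
    im=c['image'][:,:,::-1]
    if crop: x0,y0,x1,y1=crop; im=im[y0:y1,x0:x1]
    cv2.imwrite('pics/'+f,cv2.resize(im,None,fx=k,fy=k,interpolation=cv2.INTER_CUBIC))
def ray(c,u,v):
    K=np.array([[c['fx'],0,c['cx']],[0,c['fy'],c['cy']],[0,0,1.]])
    p=cv2.undistortPoints(np.array([[[u,v]]],float),K,np.array([c['k1'],0,0,0,0.]))[0,0]
    # forward model r*(1+k1 r^2)
    return -c['R'].T@c['t'], c['R'].T@np.array([p[0],p[1],1])
def onz(c,u,v,z):
    o,d=ray(c,u,v); return o+d*(z-o[2])/d[2]
def proj(c,X):
    X=np.atleast_2d(X)@c['R'].T+c['t']; x=X[:,:2]/X[:,2:]; r2=(x**2).sum(1,keepdims=True)
    x=x*(1+c['k1']*r2); return x*[c['fx'],c['fy']]+[c['cx'],c['cy']]
def tri(*obs):
    A=0;b=0
    for c,u,v in obs:
        o,d=ray(c,u,v); d/=np.linalg.norm(d); P=np.eye(3)-np.outer(d,d); A=A+P; b=b+P@o
    return np.linalg.solve(A,b)
np.set_printoptions(precision=1,suppress=True)
E
python3 - <<'E'
from h import *
for n in('scene','top'):
    c=cam(n); save(c,n+'0.png'); o,d=ray(c,320,200); print(n,c['fx'],c['k1'],o,d)
s=manip.read_state(); print(s)
E
```

```text
pics
scene 376.4855465724398 -0.03310072229646903 [1272.6 -188.5  844.2] [-0.7  0.2 -0.7]
top 456.68499672968636 0.012493165591450481 [ 346.2   36.1 1743.2] [ 0.1 -0.  -1. ]
{'clock': 0.1, 'joints': array([-1.4,  0.3,  1.5,  0. ,  1.3, -0.1]), 'qd': array([-0.,  0., -0.,  0., -0.,  0.]), 'effort': array([  0. , -53.3, -35.3,   0.1,   0. ,  -0. ]), 'eef_pos': array([ 143.9, -530.6,  205. ]), 'eef_rot': array([-3.1, -0. ,  0.3]), 'wrist_force': array([-0.6,  0.1,  0.4]), 'moment': array([ 0., -0., -0.]), 'finger_force': 0.0, 'finger_gap': 94.15598331109541}
```

View pics/scene0.png

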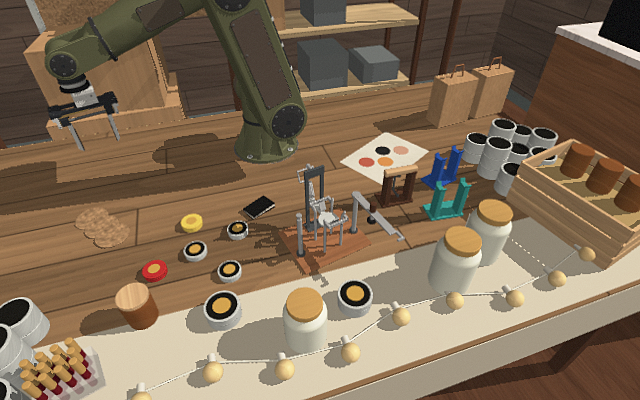

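View pics/top0.png

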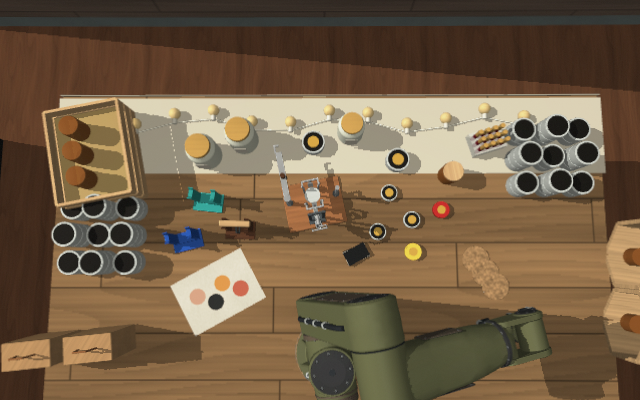

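Top view: three small black/orange tins at (389,193), (412,219) and (378,231). The red (442,210) and yellow (413,252) ones are look-alikes, and the two larger tins are at (313,142) and (398,159). The brown stand with the puller is at (238,226); the blue (185,240) and turquoise (207,199) ones are look-alikes. The dispenser is near (313,200). I'll crop to confirm.

Run:
```python
from h import *
a=cam('top');b=cam('scene')
for u,v,z in[(389,193,20),(412,219,20),(378,231,20),(442,210,20),(413,252,20),(238,226,130),(313,195,110),(313,142,44),(398,159,44)]: print(u,v,onz(a,u,v,z))
A=cv2.resize(a['image'][120:270,170:470],(800,400),interpolation=cv2.INTER_CUBIC)
save(a,'top_c.png',(190,125,460,275),2.9); save(b,'sc_c.png',(220,130,480,290),3)
```

```text
389 193 [ 587.6 -227.3   20. ]
412 219 [ 488.3 -312.2   20. ]
378 231 [ 443.1 -183.2   20. ]
442 210 [ 522.4 -426.3   20. ]
413 252 [ 364.3 -313.    20. ]
238 226 [455.  325.6 130. ]
313 195 [568.1  60.6 110. ]
313 142 [780.4  61.7  44. ]
398 159 [ 714.  -259.9   44. ]
```

View pics/top_c.png

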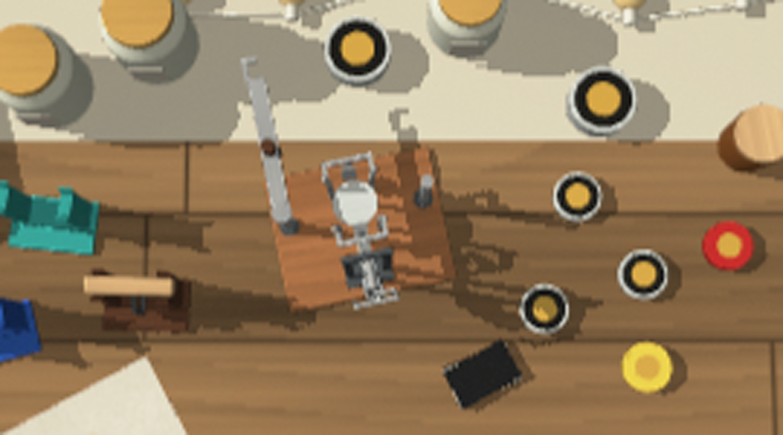

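View pics/sc_c.png

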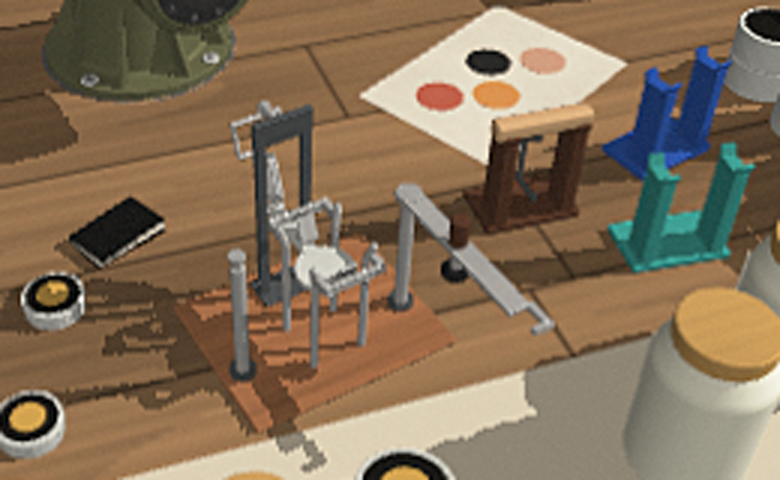

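Confirmed: three small tins with black lid, orange centre and white rim. The red and yellow ones differ, and the brown stand carries the puller. I'll go up and over for wrist views.

move_arm(dp=[[0, 0, 60], [25, 52, 14], [25, 52, 14], [25, 52, 14], [25, 52, 14], [25, 52, 14], [25, 52, 14], [25, 52, 14], [25, 52, 14], [25, 52, 14]], rotation=[[0, 0, 0], [0, 0, 0], [0, 0, 0], [0, 0, 0], [0, 0, 0], [0, 0, 0], [0, 0, 0], [0, 0, 0], [0, 0, 0], [0, 0, 0]], hand=[1, 1, 1, 1, 1, 1, 1, 1, 1, 1])

```text
clock: 1.45
eef_pos: [369.2, -60.9, 392.0]
eef_rot: [3.141, -0.0, 0.265]
wrist_force: [0.9, -0.8, 0.5]
finger_gap: 94.1
finger_force: 0.0
```

Run:
```python
from h import *
s=manip.read_state(); print(s['joints']*100,s['eef_pos'],np.array(s['eef_rot'])*1000,s['wrist_force'])
c=cam('wrist'); print(np.array(c['mount']),c['fx'],c['k1']); save(c,'w1.png')
for n in('scene','top'): print(proj(cam(n),[568,60,110]))
```

```text
[-26.1 -18.1 160.7  -0.  171.5 104.5] [369.2 -60.9 392. ] [3141.3   -0.4  264.7] [ 0.9 -0.8  0.5]
[[  -0.    -1.    -0.2   74. ]
 [   1.    -0.     0.    -0.4]
 [  -0.    -0.2    1.  -179.6]
 [   0.     0.     0.     1. ]] 299.4962855884034 -0.039253503152206014
[[326.1 216.3]]
[[313.2 195. ]]
```

View pics/w1.png

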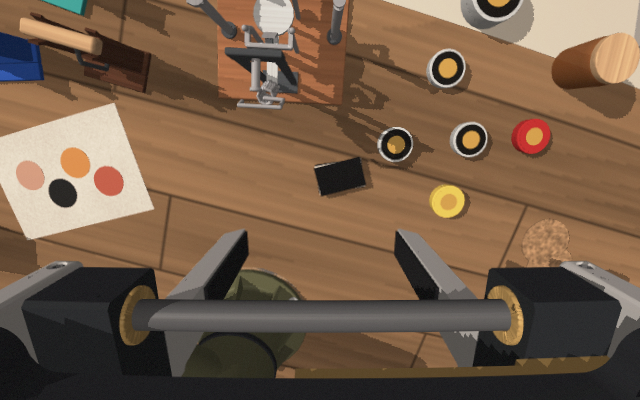

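The wrist view shows the dispenser at top-centre (275,20), the hook at (262,95) and the stand at upper left. I'll stop midway for a dispenser shot, then take the stand.

move_arm(dp=[[10, 50, 0], [10, 50, 0], [0, 0, 0]], rotation=[[0, 0, 0], [0, 0, 0], [0, 0, 0]], hand=[1, 1, 1])

```text
clock: 1.98
eef_pos: [388.9, 38.3, 390.9]
eef_rot: [-3.141, 0.001, 0.267]
wrist_force: [-0.3, 0.2, 0.1]
finger_gap: 94.3
finger_force: 0.0
```

Run:
```python
from h import *
import pickle
c=cam('wrist'); pickle.dump(c,open('wa.pkl','wb')); save(c,'wa.png')
```

move_arm(dp=[[-10, 50, -10], [-10, 50, -10], [-10, 50, -10], [-10, 50, -10], [-10, 50, -10], [0, 0, 0]], rotation=[[0, 0, 0], [0, 0, 0], [0, 0, 0], [0, 0, 0], [0, 0, 0], [0, 0, 0]], hand=[1, 1, 1, 1, 1, 1])

```text
clock: 2.78
eef_pos: [339.0, 287.5, 340.2]
eef_rot: [3.141, 0.002, 0.266]
wrist_force: [0.0, 0.0, -0.1]
finger_gap: 94.0
finger_force: 0.0
```

Run:
```python
from h import *
import pickle
c=cam('wrist'); pickle.dump(c,open('wb.pkl','wb')); save(c,'wb.png')
a=pickle.load(open('wa.pkl','rb'))
im=np.vstack([cv2.resize(a['image'][:230,200:520],(800,575))[:300]*1,cv2.resize(c['image'][:230,:],(800,288))])
cv2.imwrite('pics/wab.png',im[:,:,::-1])
```

```text
(no output)
```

View pics/wab.png

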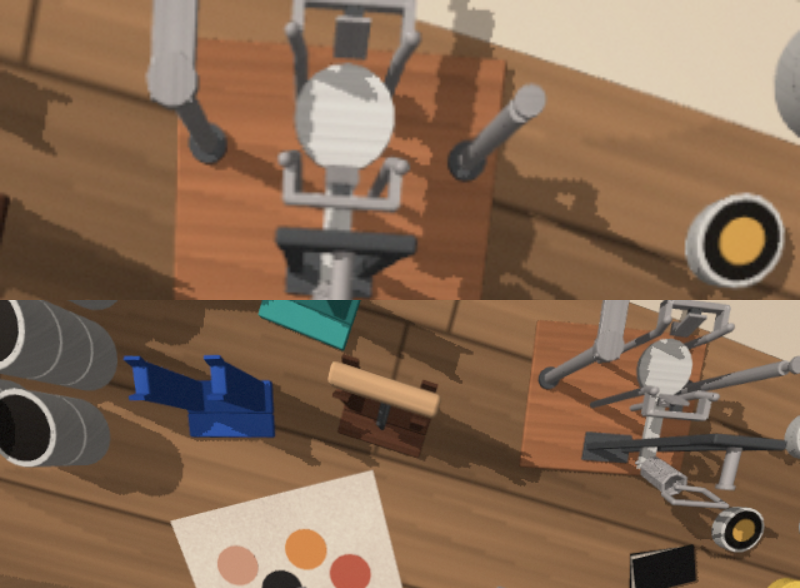

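Run:
```python
from h import *
import pickle
c=pickle.load(open('wb.pkl','rb')); A=cv2.resize(c['image'][40:130,240:370],(650,450),interpolation=cv2.INTER_CUBIC)
cv2.imwrite('pics/st.png',A[:,:,::-1])
h=cv2.cvtColor(c['image'],cv2.COLOR_RGB2HSV)
m=((h[...,0]>8)&(h[...,0]<24)&(h[...,2]>150)&(h[...,1]>70)).astype(np.uint8); m[:, :240]=0;m[:,370:]=0;m[:40]=0;m[130:]=0
m=cv2.morphologyEx(m,cv2.MORPH_OPEN,np.ones((3,3)))
k=max(cv2.findContours(m,0,1)[0],key=cv2.contourArea); r=cv2.minAreaRect(k); B=cv2.boxPoints(r); print(r,B)
P=[onz(c,*p,140) for p in B]; print(np.array(P))
for n in ['top','scene']:
    t=cam(n); print(n,proj(t,np.array(P)))
t=cam('top'); h=cv2.cvtColor(t['image'],cv2.COLOR_RGB2HSV)
m=((h[...,0]>8)&(h[...,0]<24)&(h[...,2]>150)&(h[...,1]>70)).astype(np.uint8)[210:240,205:265]
k=max(cv2.findContours(m,0,1)[0],key=cv2.contourArea); r=cv2.minAreaRect(k); B=cv2.boxPoints(r)+[205,210]; print(r)
print(np.array([onz(t,*p,140) for p in B]))
```

```text
((305.8919677734375, 69.89329528808594), (90.75370025634766, 17.440698623657227), 18.083444595336914) [[260.   64.1]
 [265.5  47.5]
 [351.7  75.7]
 [346.3  92.3]]
[[460.7 395.3 140. ]
 [480.1 393.2 140. ]
 [476.6 287.3 140. ]
 [456.9 288.2 140. ]]
top [[217.7 224.2]
 [218.4 218.7]
 [248.5 219.7]
 [248.1 225.3]]
scene [[416.1 163.4]
 [418.6 167.1]
 [387.2 172.9]
 [384.7 169.1]]
((28.512371063232422, 12.72783374786377), (29.24253273010254, 5.857587814331055), 2.6025619506835938)
[[457.9 391.5 140. ]
 [478.6 391.  140. ]
 [473.8 288.1 140. ]
 [453.2 288.6 140. ]]
```

View pics/st.png

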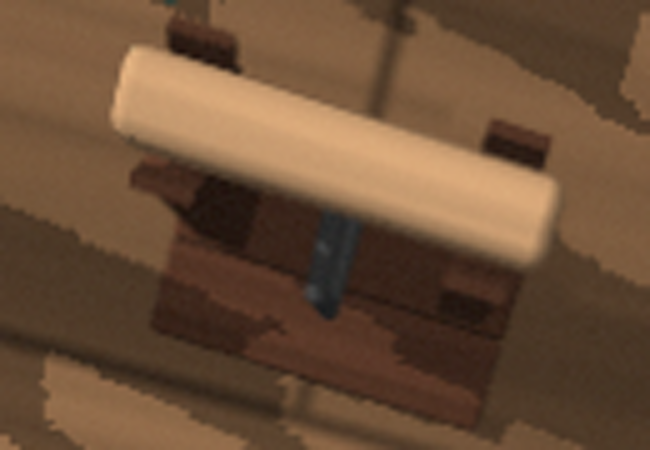

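Run:
```python
from h import *
import pickle
c=pickle.load(open('wb.pkl','rb')); s=cam('scene')
P=np.array([[0,0,-10],[-28,0,-15],[-28,0,-40],[-28,0,-98],[13,0,-98],[13,0,-88]])
for y in(-.04,np.pi-.04):
    W=Ro.from_euler('z',y).apply(P)+[467,340.5,130]
    print((proj(c,W)-[240,40])*5); print((proj(s,W)-[220,130])*3)
save(s,'stsc.png',(375,155,425,210),9)
```

```text
[[335.4 171.3]
 [304.5 284.9]
 [310.4 293.5]
 [321.6 310.1]
 [360.5 176.4]
 [359.6 170.9]]
[[541.6 128.7]
 [529.7 116.8]
 [526.6 135.3]
 [519.7 176.3]
 [535.3 199.7]
 [536.5 192.8]]
[[335.4 171.3]
 [369.1  61.1]
 [371.1  83.5]
 [375.1 126.4]
 [335.7 261.7]
 [334.2 258.1]]
[[541.6 128.7]
 [552.5 148.7]
 [549.  167.3]
 [541.1 208.6]
 [525.3 184.7]
 [526.5 177.8]]
```

View pics/stsc.png

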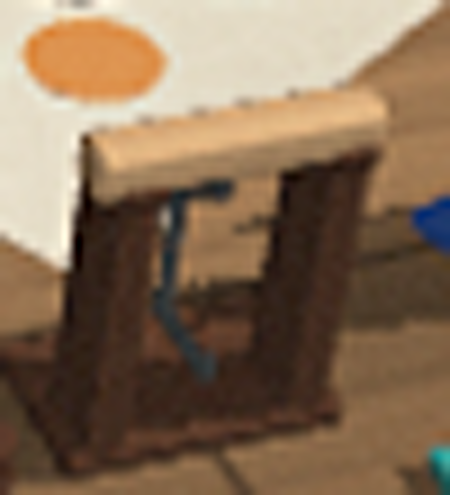

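The prong points to world +x (seen coming towards the scene camera), with puller yaw ≈ -0.04 and centre about (467,340). Next the dispenser landmarks.

Run:
```python
from h import *
import pickle
a=pickle.load(open('wa.pkl','rb'));b=pickle.load(open('wb.pkl','rb'))
A=a['image'][15:165,255:425]; B=b['image'][0:150,425:645-5]
A=cv2.resize(A,None,fx=3.2,fy=3.2,interpolation=cv2.INTER_CUBIC)[:, :]   # 544x480
B=cv2.resize(b['image'][50:150,500:620],None,fx=2.1,fy=4.8*1,interpolation=cv2.INTER_CUBIC)
B=cv2.resize(b['image'][90:240,500:580],(256,480),interpolation=cv2.INTER_CUBIC)
cv2.imwrite('pics/ab.png',np.hstack([A,B])[:,:,::-1])
```

```text
(no output)
```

View pics/ab.png

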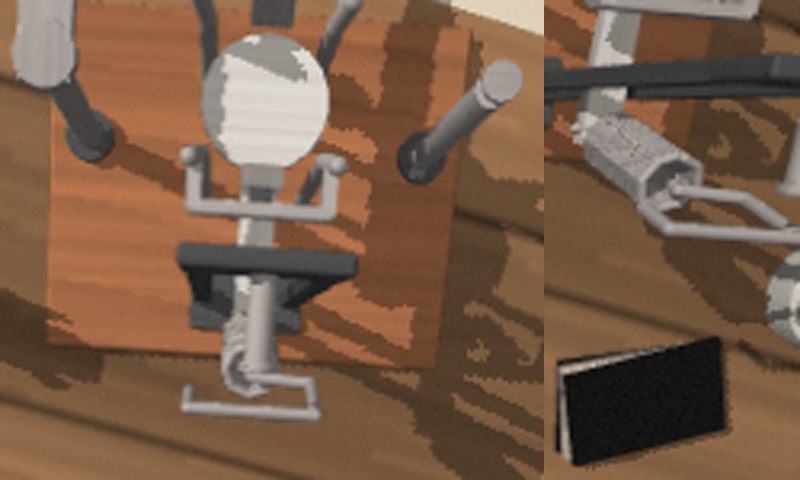

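```bash
cat > d.py <<'E'
from h import *
import pickle
a=pickle.load(open('wa.pkl','rb'))
P=lambda x,y,z:onz(a,255+x/3.2,15+y/3.2,z)
for n,x,y,z in[('baseFL',50,345,8),('baseFR',435,368,8),('baseBR',470,30,8),('mBL',180,245,228),('mBR',356,255,228),('mFR',356,275,228),('mFL',180,267,228),('catch',500,80,150),('hinge',45,72,156),('foll',266,100,104),('crossL',184,408,187),('crossR',320,414,187),('posthead',255,375,213)]:
    print(n,P(x,y,z))
E
python3 d.py
```

```text
baseFL [442.5 148.5   8. ]
baseFR [488.3 -66.9   8. ]
baseBR [661.4 -29.8   8. ]
mBL [493.1  78.2 228. ]
mBR [505.8  19.8 228. ]
mFR [499.6  17.8 228. ]
mFL [486.2  76.4 228. ]
catch [596.4 -25.1 150. ]
hinge [549.2 150.8 156. ]
foll [574.9  64.3 104. ]
crossL [438.6  63.4 187. ]
crossR [450.5  11.1 187. ]
posthead [458.3  41.2 213. ]
```

```bash
cat >> d.py <<'E'
s=cam('scene'); t=cam('top')
print(tri((a,255+184/3.2,15+408/3.2),(s,308.3,165)),tri((a,255+320/3.2,15+414/3.2),(s,297.7,170.7)))
O=np.array([574,63.8,0]);Rd=Ro.from_euler('z',.211)
D=lambda p:Rd.apply(np.atleast_2d(p))+O
L=dict(post=[-99,0,218],mast1=[-80,31,228],mast2=[-80,-31,228],catch=[0,-90,150],hinge=[0,90,150],foll=[0,0,104],bFR=[-111,-112,8],bFL=[-111,112,8])
for k,p in L.items(): print(k,D(p),((proj(a,D(p))-[255,15])*3.2),'top',(proj(t,D(p))-[190,125])*2.9,'sc',(proj(s,D(p))-[220,130])*3)
E
python3 d.py | tail -9
```

```text
[437.1  56.7 195.3] [451.   13.1 195.3]
post [[477.2  43.1 218. ]] [[265.2 321.2]] top [[370.4 268.4]] sc [[270.3 112.6]]
mast1 [[489.3  77.4 228. ]] [[179.5 257. ]] top [[340.5 257.2]] sc [[310.  104.4]]
mast2 [[502.3  16.7 228. ]] [[361.4 268.1]] top [[393.2 245.9]] sc [[250.  125.4]]
catch [[592.8 -24.2 150. ]] [[495.1  88.5]] top [[425.9 178.3]] sc [[236.5 266.2]]
hinge [[555.2 151.8 150. ]] [[48.5 60. ]] top [[281.  209.2]] sc [[407.9 197.3]]
foll [[574.   63.8 104. ]] [[266.4 102.5]] top [[354.2 198.9]] sc [[324.3 266.9]]
bFR [[488.9 -69.    8. ]] [[438.7 368. ]] top [[456.4 273.1]] sc [[171.1 306.6]]
bFL [[442.  150.1   8. ]] [[ 47.2 345.1]] top [[289.5 308.9]] sc [[358.6 230.4]]
```

move_arm(dp=[[18, 7.5, -20], [18, 7.5, -20], [18, 7.5, -20], [18, 7.5, -20], [18, 7.5, -20], [19, 7.5, -20], [19, 7.5, -20], [0, 0, 0]], rotation=[[0, 0, 0.181], [0, 0, 0.181], [0, 0, 0.181], [0, 0, 0.181], [0, 0, 0.181], [0, 0, 0.181], [0, 0, 0.181], [0, 0, 0]], hand=[0.6, 0.6, 0.6, 0.6, 0.6, 0.6, 0.6, 0.6])

```text
clock: 4.12
eef_pos: [467.2, 338.8, 199.9]
eef_rot: [-3.139, 0.002, 1.53]
wrist_force: [-0.6, -0.8, -0.7]
finger_gap: 56.5
finger_force: 0.0
```

Run:
```python
from h import *
c=cam('wrist'); h=cv2.cvtColor(c['image'],cv2.COLOR_RGB2HSV)
m=((h[...,0]>8)&(h[...,0]<24)&(h[...,2]>150)&(h[...,1]>70)).astype(np.uint8)
m=cv2.morphologyEx(m,cv2.MORPH_OPEN,np.ones((5,5)))
for k in cv2.findContours(m,0,1)[0]:
    if cv2.contourArea(k)>300: print(cv2.minAreaRect(k),np.array([onz(c,*p,140) for p in cv2.boxPoints(cv2.minAreaRect(k))]))
save(c,'g1.png')
```

```text
((319.5, 209.5), (123.0, 23.0), 90.0) [[461.2 395.5 140. ]
 [479.3 394.8 140. ]
 [475.8 288.2 140. ]
 [455.6 289.  140. ]]
((147.0, 139.0), (48.0, 46.0), 90.0) [[318.3 427.8 140. ]
 [355.1 425.7 140. ]
 [349.2 388.6 140. ]
 [310.9 390.4 140. ]]
((94.50000762939453, 64.0), (53.03300857543945, 45.961936950683594), 45.0) [[274.2 470.3 140. ]
 [304.9 490.8 140. ]
 [329.2 462.8 140. ]
 [298.8 441.  140. ]]
```

move_arm(dp=[[0.5, 3, -40], [0, 0, -25], [0, 0, -18], [0, 0, 0], [0, 0, 0], [0, 0, 0], [0, 0, 0], [0, 0, 0]], rotation=[[0, 0, 0.005], [0, 0, 0], [0, 0, 0], [0, 0, 0], [0, 0, 0], [0, 0, 0], [0, 0, 0], [0, 0, 0]], hand=[0.6, 0.6, 0.6, 0.6, 0.1, 0.1, 0.1, 0.1], newtons=40)

```text
clock: 5.18
eef_pos: [467.5, 342.7, 118.7]
eef_rot: [3.141, -0.0, 1.537]
wrist_force: [-0.6, -0.9, 2.7]
finger_gap: 21.5
finger_force: 40.0
```

move_arm(dp=[[0, 0, 20], [0, 0, 50], [0, 0, 50], [0, 0, 50], [0, 0, 42], [-10, -47, 0], [-10, -47, 0], [-10, -47, 0], [-10, -47, 0], [-10, -47, 0]], rotation=[[0, 0, 0], [0, 0, 0], [0, 0, 0], [0, 0, 0], [0, 0, 0], [0, 0, 0.05], [0, 0, 0.05], [0, 0, 0.05], [0, 0, 0.05], [0, 0, 0.045]], hand=[0.1, 0.1, 0.1, 0.1, 0.1, 0.1, 0.1, 0.1, 0.1, 0.1])

```text
clock: 6.42
eef_pos: [416.8, 106.3, 330.4]
eef_rot: [3.141, 0.0, 1.784]
wrist_force: [1.0, -0.8, -0.4]
finger_gap: 21.9
finger_force: 40.0
```

move_arm(dp=[[-10, -47, 0], [-9, -49, 0], [0, 0, -20], [0, 0, -20], [0, 0, 0], [0, 0, 0]], rotation=[[0, 0, 0], [0, 0, 0], [0, 0, 0], [0, 0, 0], [0, 0, 0], [0, 0, 0]], hand=[0.1, 0.1, 0.1, 0.1, 0.1, 0.1])

```text
clock: 7.18
eef_pos: [398.6, 11.8, 291.3]
eef_rot: [3.141, 0.0, 1.782]
wrist_force: [0.4, 0.2, -1.7]
finger_gap: 21.5
finger_force: 40.0
```

Run:
```python
from h import *
s=manip.read_state(); print(s['eef_pos'],np.array(s['eef_rot'])*1000,s['finger_gap'])
w=cam('wrist');sc=cam('scene');t=cam('top')
A=cv2.resize(w['image'][0:300,160:480],(400,375),interpolation=cv2.INTER_CUBIC)
B=cv2.resize(sc['image'][130:220,250:346],(400,375),interpolation=cv2.INTER_CUBIC)
cv2.imwrite('pics/ins.png',np.hstack([A,B])[:,:,::-1])
T=s['eef_pos'];R=Ro.from_euler('z',.211)
for p in([0,0,11.5],[-28,0,-83],[13.5,0,-83],[13.5,0,-77]): W=R.apply(p)+T; print(W,(proj(w,W)-[160,0])*1.25,(proj(sc,W)-[250,130])*4.167+[400,0])
for W in([437.5,58,193],[451,12.,193]): print(W,(proj(w,W)-[160,0])*1.25,(proj(sc,W)-[250,130])*4.167+[400,0])
```

```text
[398.6  11.8 291.3] [3140.8    0.2 1782. ] 21.535439812650694
[398.6  11.8 302.8] [[196.9 312.7]] [[567.6  -6.6]]
[371.3   5.9 208.3] [[159.6 260.7]] [[556.6  91.3]]
[411.8  14.6 208.3] [[216.6 260.6]] [[583.5 121.1]]
[411.8  14.6 214.3] [[217.  262.9]] [[583.1 114. ]]
[437.5, 58, 193] [[262.2 207.1]] [[654.9 148.3]]
[451, 12.0, 193] [[264.3 268.7]] [[595.9 172.4]]
```

View pics/ins.png

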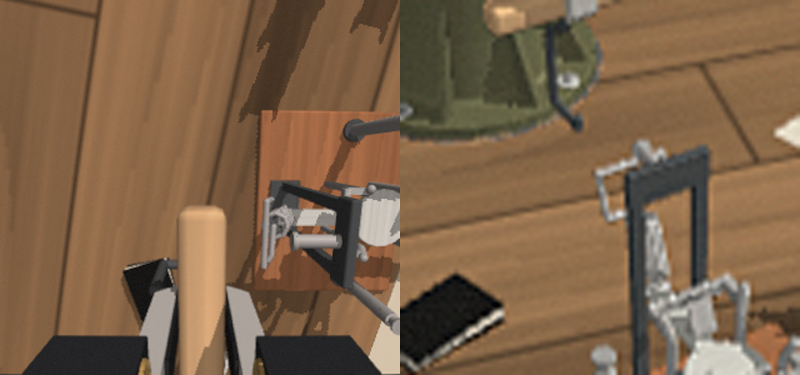

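Scene crop: prong tip at (577,128) and crossbar at (597,172)-(632,160), both within about 3 mm of prediction. I'll lower, insert below the crossbar, then compare again.

move_arm(dp=[[-0.4, 2, -15], [0, 0, -12], [12, 2.6, 0], [12, 2.6, 0], [12, 2.6, 0], [0, 0, 0]], rotation=[[0, 0, 0], [0, 0, 0], [0, 0, 0], [0, 0, 0], [0, 0, 0], [0, 0, 0]], hand=[0.1, 0.1, 0.1, 0.1, 0.1, 0.1])

```text
clock: 8.07
eef_pos: [434.8, 21.6, 263.2]
eef_rot: [-3.141, -0.0, 1.782]
wrist_force: [0.6, 0.4, -0.8]
finger_gap: 21.7
finger_force: 40.0
```

Run:
```python
from h import *
s=manip.read_state(); print(s['wrist_force'])
sc=cam('scene');w=cam('wrist')
B=cv2.resize(sc['image'][140:195,280:330],(500,550),interpolation=cv2.INTER_CUBIC)
A=cv2.resize(w['image'][140:260,330:400],(300,550),interpolation=cv2.INTER_CUBIC)
cv2.imwrite('pics/ins2.png',np.hstack([B,A])[:,:,::-1])
T=s['eef_pos'];R=Ro.from_euler('z',.211)
for p in([-28,0,-83],[13.5,0,-83],[13.5,0,-77]): W=R.apply(p)+T; print(W,(proj(sc,W)-[280,140])*10)
```

```text
[ 0.6  0.4 -0.8]
[407.4  15.8 180.2] [[144.6 259.1]]
[448.   24.5 180.2] [[211.2 334.5]]
[448.   24.5 186.2] [[210.5 317.9]]
```

View pics/ins2.png

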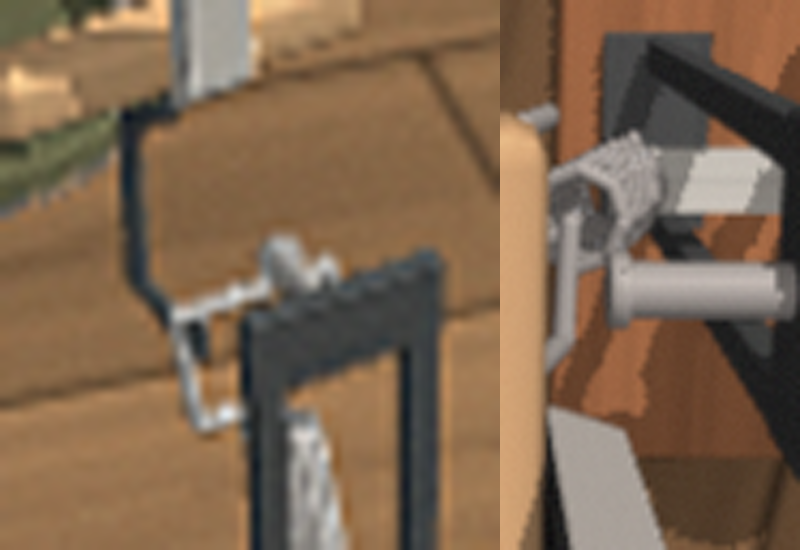

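The prong (165,305)->(205,350) passes under the crossbar, just inside the -y upright at (187,350). I'll shift 2 mm to +y, finish the insertion and lift gently.

move_arm(dp=[[-0.4, 2, 0], [6, 1.3, 0], [7, 1.5, 0], [0, 0, 5], [0, 0, 5], [0, 0, 5], [0, 0, 0]], rotation=[[0, 0, 0], [0, 0, 0], [0, 0, 0], [0, 0, 0], [0, 0, 0], [0, 0, 0], [0, 0, 0]], hand=[0.1, 0.1, 0.1, 0.1, 0.1, 0.1, 0.1])

```text
clock: 9.05
eef_pos: [446.6, 26.3, 278.5]
eef_rot: [3.141, -0.0, 1.782]
wrist_force: [2.8, 1.0, -7.7]
finger_gap: 21.8
finger_force: 40.0
```

move_arm(dp=[[0, 0, 10], [0, 0, 10], [0, 0, 10], [0, 0, 6], [0, 0, 0]], rotation=[[0, 0, 0], [0, 0, 0], [0, 0, 0], [0, 0, 0], [0, 0, 0]], hand=[0.1, 0.1, 0.1, 0.1, 0.1])

```text
clock: 9.68
eef_pos: [446.7, 26.3, 314.7]
eef_rot: [3.141, 0.0, 1.782]
wrist_force: [2.2, 0.0, -10.3]
finger_gap: 21.6
finger_force: 40.0
```

Run:
```python
from h import *
s=manip.read_state(); print(s['eef_pos'],s['wrist_force'])
sc=cam('scene');w=cam('wrist');t=cam('top')
B=cv2.resize(sc['image'][140:195,280:330],(500,550),interpolation=cv2.INTER_CUBIC)
A=cv2.resize(w['image'][140:260,330:400],(300,550),interpolation=cv2.INTER_CUBIC)
cv2.imwrite('pics/ins3.png',np.hstack([B,A])[:,:,::-1])
T=s['eef_pos'];R=Ro.from_euler('z',.211)
for p in([-28,0,-83],[13.5,0,-83],[13.5,0,-77]): W=R.apply(p)+T; print(W,(proj(sc,W)-[280,140])*10)
for p in([-118,0,213],[-84,0,213],[-80,31,228],[-80,-31,228]): W=R.apply(p)+[574.5,63.8,0]; print((proj(sc,W)-[280,140])*10,(proj(w,W)-[330,140])*[4.286,4.583]+[500,0])
```

```text
[446.7  26.3 314.7] [  2.2   0.  -10.3]
[419.3  20.4 231.7] [[163.4 133.9]]
[459.9  29.1 231.7] [[233.2 209.1]]
[459.9  29.1 237.7] [[232.5 191.3]]
[[268.7 255.2]] [[517.8 245.1]]
[[328.5 319.8]] [[669.2 245.1]]
[[433.9 249.1]] [[705.8 105.9]]
[[233.9 319.1]] [[692.5 408.7]]
```

View pics/ins3.png

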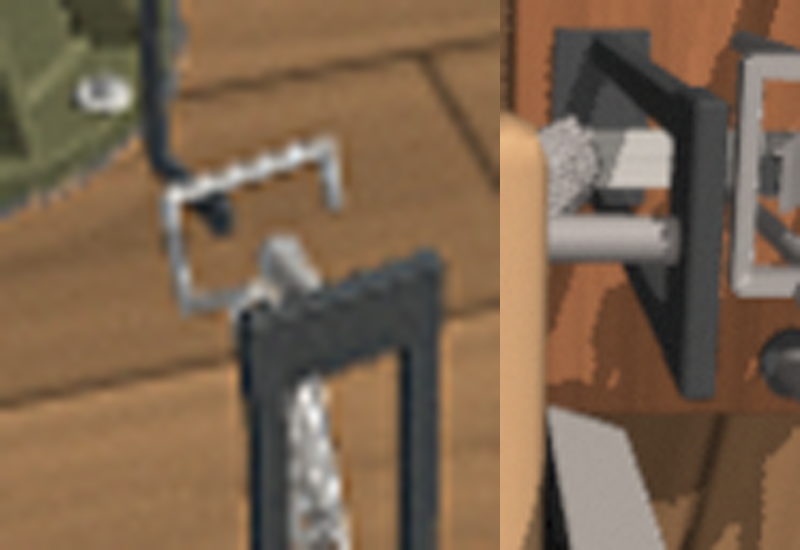

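The hook hangs on the prong (crossing at about (194,183)), lifted above the post head at (282,250). I'll advance over the post and lower.

move_arm(dp=[[7, 1.5, 0], [7, 1.5, 0], [7, 1.5, 0], [8, 1.7, 0], [0, 0, 0], [0, 0, 0]], rotation=[[0, 0, 0], [0, 0, 0], [0, 0, 0], [0, 0, 0], [0, 0, 0], [0, 0, 0]], hand=[0.1, 0.1, 0.1, 0.1, 0.1, 0.1])

```text
clock: 10.58
eef_pos: [475.5, 32.4, 314.3]
eef_rot: [-3.141, -0.0, 1.782]
wrist_force: [0.1, 0.4, -9.2]
finger_gap: 21.9
finger_force: 40.0
```

move_arm(dp=[[0, 0, -4], [0, 0, -4], [0, 0, 0]], rotation=[[0, 0, 0], [0, 0, 0], [0, 0, 0]], hand=[0.1, 0.1, 0.1])

```text
clock: 10.95
eef_pos: [475.5, 32.4, 306.1]
eef_rot: [-3.141, -0.0, 1.782]
wrist_force: [-0.6, 0.7, -8.9]
finger_gap: 21.6
finger_force: 40.0
```

move_arm(dp=[[0, 0, -3], [0, 0, -3], [0, 0, 0]], rotation=[[0, 0, 0], [0, 0, 0], [0, 0, 0]], hand=[0.1, 0.1, 0.1])

```text
clock: 11.32
eef_pos: [475.9, 32.4, 301.0]
eef_rot: [3.14, 0.001, 1.782]
wrist_force: [0.8, -1.1, -0.7]
finger_gap: 21.7
finger_force: 40.0
```

move_arm(dp=[[0, 0, -5], [0, 0, -5], [0, 0, 0]], rotation=[[0, 0, 0], [0, 0, 0], [0, 0, 0]], hand=[0.1, 0.1, 0.1])

```text
clock: 11.7
eef_pos: [475.5, 32.5, 290.0]
eef_rot: [-3.141, -0.0, 1.782]
wrist_force: [-0.0, -0.2, -1.6]
finger_gap: 21.8
finger_force: 40.0
```

Run:
```python
from h import *
print(manip.read_state()['wrist_force'])
sc=cam('scene');w=cam('wrist')
B=cv2.resize(sc['image'][140:195,280:330],(500,550),interpolation=cv2.INTER_CUBIC)
A=cv2.resize(w['image'][140:260,330:400],(300,550),interpolation=cv2.INTER_CUBIC)
cv2.imwrite('pics/ins4.png',np.hstack([B,A])[:,:,::-1])
```

```text
[-0.  -0.2 -1.6]
```

View pics/ins4.png

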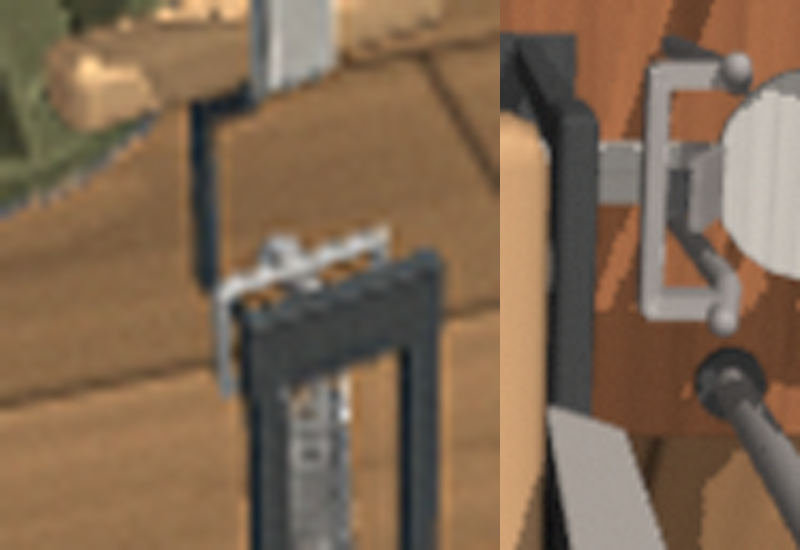

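The crossbar rests on the post at (290,262) behind the head, with the prong free below. Retreat.

move_arm(dp=[[-10, -2.1, 0], [-15, -3.2, 0], [-20, -4.3, 0], [-20, -4.3, 0], [0, 0, 40], [19.4, 54, 0], [19.4, 54, 0], [19.4, 54, 0]], rotation=[[0, 0, 0], [0, 0, 0], [0, 0, 0], [0, 0, 0], [0, 0, 0], [0, 0, -0.05], [0, 0, -0.05], [0, 0, -0.05]], hand=[0.1, 0.1, 0.1, 0.1, 0.1, 0.1, 0.1, 0.1])

```text
clock: 12.8
eef_pos: [468.5, 181.9, 331.0]
eef_rot: [3.141, -0.0, 1.63]
wrist_force: [2.0, -1.0, -1.3]
finger_gap: 21.9
finger_force: 40.0
```

move_arm(dp=[[0, 54, 0], [0, 54, 0], [0, 50, 0], [0, 0, 0]], rotation=[[0, 0, -0.05], [0, 0, -0.045], [0, 0, 0], [0, 0, 0]], hand=[0.1, 0.1, 0.1, 0.1])

```text
clock: 13.3
eef_pos: [467.6, 340.6, 329.9]
eef_rot: [-3.141, 0.0, 1.54]
wrist_force: [0.3, -0.1, -1.7]
finger_gap: 21.7
finger_force: 40.0
```

move_arm(dp=[[0, 2, -50], [0, 0, -50], [0, 0, -50], [0, 0, -30], [0, 0, -15], [0, 0, -10], [0, 0, -5], [0, 0, 0]], rotation=[[0, 0, 0], [0, 0, 0], [0, 0, 0], [0, 0, 0], [0, 0, 0], [0, 0, 0], [0, 0, 0], [0, 0, 0]], hand=[0.1, 0.1, 0.1, 0.1, 0.1, 0.1, 0.1, 0.1])

```text
clock: 14.3
eef_pos: [468.8, 340.6, 120.9]
eef_rot: [3.142, -0.0, 1.537]
wrist_force: [-1.6, 1.1, -2.0]
finger_gap: 21.4
finger_force: 40.0
```

move_arm(dp=[[0, 0, -1.5], [0, 0, -1], [0, 0, 0]], rotation=[[0, 0, 0], [0, 0, 0], [0, 0, 0]], hand=[0.1, 0.1, 0.1])

```text
clock: 14.68
eef_pos: [468.5, 341.0, 119.2]
eef_rot: [3.142, -0.001, 1.537]
wrist_force: [-7.5, 1.1, 6.4]
finger_gap: 21.8
finger_force: 40.0
```

move_arm(dp=[[-1.2, 0, 0], [0, 0, -0.5], [0, 0, 0]], rotation=[[0, 0, 0], [0, 0, 0], [0, 0, 0]], hand=[0.1, 0.1, 0.1])

```text
clock: 15.05
eef_pos: [467.9, 340.9, 118.7]
eef_rot: [3.14, -0.001, 1.537]
wrist_force: [-5.7, -0.8, 8.4]
finger_gap: 21.2
finger_force: 40.0
```

move_arm(dp=[[0, 0, 0], [0, 0, 0], [0, 0, 0], [0, 0, 0], [0, 0, 30], [0, 0, 50], [0, 0, 50], [0, 0, 0]], rotation=[[0, 0, 0], [0, 0, 0], [0, 0, 0], [0, 0, 0], [0, 0, 0], [0, 0, 0], [0, 0, 0], [0, 0, 0]], hand=[0.6, 0.6, 0.6, 0.6, 0.6, 0.6, 0.6, 0.6])

```text
clock: 16.05
eef_pos: [468.6, 341.2, 251.4]
eef_rot: [3.136, -0.004, 1.537]
wrist_force: [0.1, -0.4, -0.7]
finger_gap: 56.0
finger_force: 0.0
```

Run:
```python
from h import *
c=cam('wrist'); h=cv2.cvtColor(c['image'],cv2.COLOR_RGB2HSV)
m=((h[...,0]>8)&(h[...,0]<24)&(h[...,2]>150)&(h[...,1]>70)).astype(np.uint8)
m=cv2.morphologyEx(m,cv2.MORPH_OPEN,np.ones((5,5)))
for k in cv2.findContours(m,0,1)[0]:
    if cv2.contourArea(k)>300: print(cv2.minAreaRect(k),np.array([onz(c,*p,140) for p in cv2.boxPoints(cv2.minAreaRect(k))]))
for n in('top','scene'):
    t=cam(n); x0,y0,x1,y1=dict(top=(340,170,460,270),scene=(120,205,255,300))[n]
    h=cv2.cvtColor(t['image'],cv2.COLOR_RGB2HSV); m=((h[...,0]>10)&(h[...,0]<28)&(h[...,2]>165)&(h[...,1]>110)).astype(np.uint8); 
    for k in cv2.findContours(m[y0:y1,x0:x1].copy(),0,1)[0]:
        if 15<cv2.contourArea(k)<400: q=np.array(cv2.minEnclosingCircle(k)[0])+[x0,y0]; print(n,q,cv2.contourArea(k),onz(t,*q,20))
save(cam('top'),'t2.png')
```

```text
((272.9974060058594, 372.7362365722656), (118.09175872802734, 8.680794715881348), 0.6295985579490662) [[335.8 130.4 140. ]
 [337.7 143.2 140. ]
 [477.5 136.9 140. ]
 [477.1 124.1 140. ]]
((464.4447021484375, 368.39617919921875), (14.231914520263672, 151.1318817138672), 88.49256896972656) [[544.6 142.1 140. ]
 [729.3 135.6 140. ]
 [733.7 113.9 140. ]
 [545.7 121.  140. ]]
((631.0, 213.0), (64.0, 16.0), 90.0) [[785.1 352.3 140. ]
 [803.7 351.8 140. ]
 [821.2 279.5 140. ]
 [801.5 280.5 140. ]]
((319.4999694824219, 200.99996948242188), (101.99998474121094, 18.999996185302734), 90.0) [[462.6 392.9 140. ]
 [480.8 392.3 140. ]
 [477.9 286.8 140. ]
 [458.  287.5 140. ]]
((165.0, 139.0), (42.0, 42.0), 90.0) [[306.5 429.1 140. ]
 [346.9 427.2 140. ]
 [341.4 387.9 140. ]
 [299.7 389.6 140. ]]
((119.5, 72.5), (45.0, 41.0), 90.0) [[273.9 491.1 140. ]
 [312.3 488.8 140. ]
 [306.1 449.9 140. ]
 [266.5 452.1 140. ]]
((613.5, 51.0), (102.0, 51.0), 90.0) [[719.  520.5 140. ]
 [770.1 521.9 140. ]
 [786.5 430.9 140. ]
 [732.1 431.2 140. ]]
top [412.7 251.3] 166.0 [ 366.8 -311.9   20. ]
top [411.5 219. ] 42.0 [ 488.3 -310.3   20. ]
top [441.1 209.1] 48.0 [ 525.7 -423.1   20. ]
top [388.7 191.8] 39.0 [ 592.1 -226.3   20. ]
top [404.5 185. ] 16.0 [ 618.3 -286.8   20. ]
top [354.  179.5] 69.0 [639.8 -94.7  20. ]
top [451. 174.] 63.0 [ 660.5 -464.8   20. ]
scene [228.5 267.5] 70.0 [ 587.3 -226.8   20. ]
scene [153.5 268.5] 70.0 [ 527.8 -422.9   20. ]
scene [194. 248.] 57.5 [ 486.7 -311.6   20. ]
scene [121.  232.5] 104.5 [ 356.4 -517.4   20. ]
```

Puller is back at its original rest: bar 105 x 20 mm at (469,340). Next I look at the dispenser from straight above to get its axis precisely.

move_arm(dp=[[0, 0, 55], [0, -25, 45], [0, -39, 20], [0, -39, 20], [0, -39, 0], [0, -39, 0], [0, -39, 0], [0, -38, 0], [0, -38, 0], [0, 0, 0]], rotation=[[0, 0, -0.166], [0, 0, -0.166], [0, 0, -0.166], [0, 0, -0.166], [0, 0, -0.166], [0, 0, -0.166], [0, 0, -0.166], [0, 0, -0.164], [0, 0, 0], [0, 0, 0]], hand=[1, 1, 1, 1, 1, 1, 1, 1, 1, 1])

```text
clock: 17.5
eef_pos: [467.6, 42.8, 386.4]
eef_rot: [-3.141, 0.002, 0.208]
wrist_force: [0.4, 0.6, 0.2]
finger_gap: 93.9
finger_force: 0.0
```

Run:
```python
from h import *
import pickle
s=manip.read_state(); print(s['eef_pos'],np.array(s['eef_rot'])*1000)
w=cam('wrist'); pickle.dump(w,open('wc.pkl','wb'))
sc=cam('scene'); t=cam('top')
A=cv2.resize(w['image'][40:220,230:410],(600,600),interpolation=cv2.INTER_CUBIC)
cv2.imwrite('pics/mouth.png',A[:,:,::-1])
R=Ro.from_euler('z',.211);O=[574.5,63.8,0]
for p in([0,0,106],[0,-90,150],[0,90,156],[-80,31,228],[-80,-31,228],[26.9,26.9,122],[26.9,-26.9,122],[-26.9,26.9,122],[-26.9,-26.9,122],[-99,0,218]): print(p,(proj(w,R.apply(p)+O)-[230,40])*3.333)
```

```text
[467.6  42.8 386.4] [-3141.4     1.8   207.9]
[0, 0, 106] [[308.  206.4]]
[0, -90, 150] [[534.9 197.7]]
[0, 90, 156] [[ 78.8 197.8]]
[-80, 31, 228] [[218.8 425.1]]
[-80, -31, 228] [[401.4 424.6]]
[26.9, 26.9, 122] [[243.7 136.6]]
[26.9, -26.9, 122] [[372.3 136.2]]
[-26.9, 26.9, 122] [[245.7 269. ]]
[-26.9, -26.9, 122] [[370.8 268.6]]
[-99, 0, 218] [[310.  474.6]]
```

View pics/mouth.png

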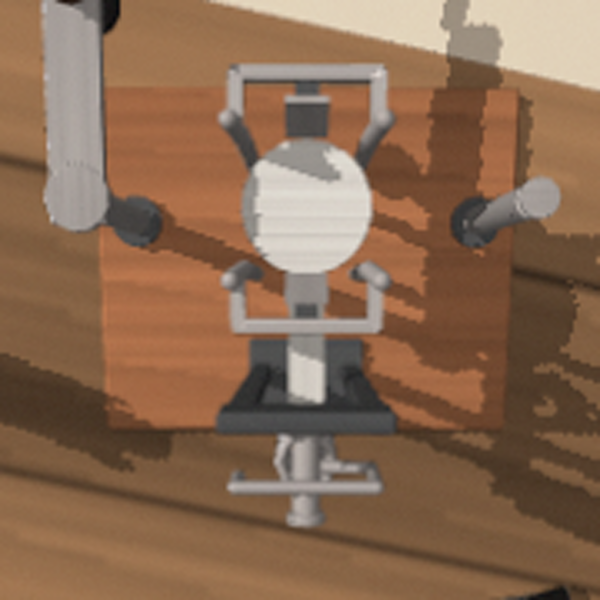

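Mouth picture: follower disc centre at (308,206) matches the prediction (308,206). The hook's crossbar (305,487) hangs on the post between plate and head, and the hasp is open. The axis is (574.5,63.8), yaw 0.211. Now tin C.

move_arm(dp=[[-26, -50, -19], [-26, -50, -19], [-26, -50, -19], [-26, -50, -19], [-25, -48, -20], [0, 0, 0], [0, 0, 0]], rotation=[[0, 0, 0], [0, 0, 0], [0, 0, 0], [0, 0, 0], [0, 0, 0], [0, 0, 0], [0, 0, 0]], hand=[0.85, 0.85, 0.85, 0.85, 0.85, 0.85, 0.85])

```text
clock: 18.52
eef_pos: [339.2, -202.7, 291.7]
eef_rot: [-3.142, -0.0, 0.211]
wrist_force: [0.0, 0.5, 0.9]
finger_gap: 79.9
finger_force: 0.0
```

```bash
cat > tin.py <<'E'
from h import *
s=manip.read_state(); w=cam('wrist'); I=w['image']; h=cv2.cvtColor(I,cv2.COLOR_RGB2HSV).astype(int)
print(s['eef_pos'],np.array(s['eef_rot'])*1000)
def rep(n,m,lo,hi):
    m=cv2.morphologyEx(m.astype(np.uint8),cv2.MORPH_OPEN,np.ones((3,3)))
    for k in cv2.findContours(m,0,1)[0]:
        if len(k)<8: continue
        k=cv2.convexHull(k); P=np.array([onz(w,*p[0],20)[:2] for p in k]).astype(np.float32)
        (cx,cy),(a,b),_=cv2.minAreaRect(P); 
        if lo<a<hi and lo<b<hi:
            (u,v),_=cv2.minEnclosingCircle(k)
            if v<250: print(n,'px',np.array([u,v]),'rect',np.array([cx,cy,a,b]),'centroid',P.mean(0), 'lidRGB',np.median(I[int(v)-2:int(v)+3,int(u)-2:int(u)+3].reshape(-1,3),0))
rep('black',h[...,2]<45,40,70)
rep('orange',(h[...,0]>8)&(h[...,0]<28)&(h[...,2]>120)&(h[...,1]>140),18,45)
E
python3 tin.py
```

```text
[ 339.2 -202.7  291.7] [-3141.5    -0.3   211.4]
black px [322.3 101. ] rect [ 446.5 -180.3   52.1   50.8] centroid [ 445.2 -180.9] lidRGB [156. 120.  62.]
black px [416.6  89.1] rect [ 491.9 -310.1   52.    51.9] centroid [ 493.8 -309.8] lidRGB [222. 170.  85.]
orange px [321.5 101.1] rect [ 446.8 -179.9   30.3   30.2] centroid [ 447.2 -180.6] lidRGB [156. 120.  62.]
orange px [417.3  89.4] rect [ 491.5 -310.1   31.6   31.7] centroid [ 490.3 -310.6] lidRGB [222. 170.  85.]
orange px [499.2  80.8] rect [ 529.9 -422.8   30.7   31.6] centroid [ 529.6 -421.7] lidRGB [220. 166.  82.]
```

move_arm(dp=[[36, 7.5, -45], [36, 7.5, -45], [35.5, 7.5, -45], [0, 0, -55], [0, 0, -50], [0, 0, -30], [0, 0, -16], [0, 0, 0]], rotation=[[0, 0, 0], [0, 0, 0], [0, 0, 0], [0, 0, 0], [0, 0, 0], [0, 0, 0], [0, 0, 0], [0, 0, 0]], hand=[0.9, 0.9, 0.9, 0.9, 0.9, 0.9, 0.9, 0.9])

```text
clock: 19.58
eef_pos: [446.5, -180.1, 5.3]
eef_rot: [-3.141, 0.001, 0.212]
wrist_force: [0.0, -0.6, -0.3]
finger_gap: 84.3
finger_force: 0.0
```

move_arm(dp=[[0, 0, 0], [0, 0, 0], [0, 0, 0], [0, 0, 0]], rotation=[[0, 0, 0], [0, 0, 0], [0, 0, 0], [0, 0, 0]], hand=[0.5, 0.5, 0.5, 0.5], newtons=50)

```text
clock: 20.08
eef_pos: [446.6, -181.2, 6.3]
eef_rot: [3.141, -0.001, 0.211]
wrist_force: [-0.7, 1.3, 7.7]
finger_gap: 63.2
finger_force: 50.0
```

move_arm(dp=[[0, 0, 20], [0, 0, 55], [0, 0, 55], [0, 0, 55], [0, 0, 55], [25.6, 48.8, 0], [25.6, 48.8, 0], [25.6, 48.8, 0], [25.6, 48.8, 0], [25.6, 48.8, 0]], rotation=[[0, 0, 0], [0, 0, 0], [0, 0, 0], [0, 0, 0], [0, 0, 0], [0, 0, 0], [0, 0, 0], [0, 0, 0], [0, 0, 0], [0, 0, 0]], hand=[0.5, 0.5, 0.5, 0.5, 0.5, 0.5, 0.5, 0.5, 0.5, 0.5])

```text
clock: 21.32
eef_pos: [574.6, 64.8, 245.7]
eef_rot: [3.141, -0.0, 0.211]
wrist_force: [0.3, -1.0, -1.3]
finger_gap: 62.8
finger_force: 50.0
```

move_arm(dp=[[0, 0, 0], [0, 0, -40], [0, 0, -40], [0, 0, -20], [0, 0, 0]], rotation=[[0, 0, 0], [0, 0, 0], [0, 0, 0], [0, 0, 0], [0, 0, 0]], hand=[0.5, 0.5, 0.5, 0.5, 0.5])

```text
clock: 21.95
eef_pos: [573.3, 62.2, 144.5]
eef_rot: [-3.141, 0.003, 0.21]
wrist_force: [-0.2, -0.2, -0.7]
finger_gap: 63.1
finger_force: 50.0
```

move_arm(dp=[[0, 0, -6], [0, 0, -6], [0, 0, -4], [0, 0, 0]], rotation=[[0, 0, 0], [0, 0, 0], [0, 0, 0], [0, 0, 0]], hand=[0.5, 0.5, 0.5, 0.5])

```text
clock: 22.45
eef_pos: [574.1, 63.1, 129.3]
eef_rot: [-3.142, 0.0, 0.211]
wrist_force: [-0.2, 1.2, -1.7]
finger_gap: 63.0
finger_force: 50.0
```

move_arm(dp=[[0, 0, -4], [0, 0, -4], [0, 0, 0]], rotation=[[0, 0, 0], [0, 0, 0], [0, 0, 0]], hand=[0.5, 0.5, 0.5])

```text
clock: 22.82
eef_pos: [573.9, 63.1, 120.9]
eef_rot: [-3.142, 0.001, 0.211]
wrist_force: [0.5, -0.2, -2.5]
finger_gap: 63.0
finger_force: 50.0
```

move_arm(dp=[[0, 0, -5], [0, 0, -5], [0, 0, 0]], rotation=[[0, 0, 0], [0, 0, 0], [0, 0, 0]], hand=[0.5, 0.5, 0.5], newtons=60)

```text
clock: 23.2
eef_pos: [574.2, 63.1, 111.1]
eef_rot: [-3.142, -0.0, 0.211]
wrist_force: [2.6, -0.7, -0.4]
finger_gap: 62.8
finger_force: 60.0
```

move_arm(dp=[[0, 0, -5], [0, 0, -5], [0, 0, -3], [0, 0, 0]], rotation=[[0, 0, 0], [0, 0, 0], [0, 0, 0], [0, 0, 0]], hand=[0.5, 0.5, 0.5, 0.5])

```text
clock: 23.7
eef_pos: [574.3, 63.1, 98.7]
eef_rot: [3.142, -0.001, 0.211]
wrist_force: [-0.5, 1.5, 5.1]
finger_gap: 63.0
finger_force: 60.0
```

move_arm(dp=[[0, 0, -3], [0, 0, -1], [0, 0, 0]], rotation=[[0, 0, 0], [0, 0, 0], [0, 0, 0]], hand=[0.5, 0.5, 0.5])

```text
clock: 24.08
eef_pos: [574.3, 63.1, 94.9]
eef_rot: [3.142, -0.001, 0.211]
wrist_force: [-1.1, 0.7, 6.9]
finger_gap: 63.0
finger_force: 60.0
```

move_arm(dp=[[0, 0, 0], [0, 0, 0], [0, 0, 0], [0, 0, 0], [0, 0, 30], [0, 0, 50], [0, 0, 0]], rotation=[[0, 0, 0], [0, 0, 0], [0, 0, 0], [0, 0, 0], [0, 0, 0], [0, 0, 0], [0, 0, 0]], hand=[0.9, 0.9, 0.9, 0.9, 0.9, 0.9, 0.9])

```text
clock: 24.95
eef_pos: [575.6, 63.2, 178.2]
eef_rot: [3.141, -0.006, 0.211]
wrist_force: [0.3, 0.5, -0.8]
finger_gap: 84.5
finger_force: 0.0
```

move_arm(dp=[[0, 0, 0], [0, 0, 0], [0, 0, 0], [0, 0, 0], [0, 0, 0], [-0.8, 0.5, -40], [0, 0, -15], [0, 0, -6], [0, 0, 0]], rotation=[[0, 0, 0], [0, 0, 0], [0, 0, 0], [0, 0, 0], [0, 0, 0], [0, 0, 0], [0, 0, 0], [0, 0, 0], [0, 0, 0]], hand=[0, 0, 0, 0, 0, 0, 0, 0, 0])

```text
clock: 26.08
eef_pos: [573.7, 63.6, 114.2]
eef_rot: [3.141, -0.001, 0.211]
wrist_force: [0.6, -0.5, 0.7]
finger_gap: 0.8
finger_force: 0.0
```

move_arm(dp=[[0, 0, -2], [0, 0, -2], [0, 0, 0]], rotation=[[0, 0, 0], [0, 0, 0], [0, 0, 0]], hand=[0, 0, 0])

```text
clock: 26.45
eef_pos: [574.0, 63.6, 110.8]
eef_rot: [3.141, -0.002, 0.211]
wrist_force: [-0.5, -0.7, 5.9]
finger_gap: 0.4
finger_force: 2.9
```

The first tin is held: contact on its lid at about 112 mm. Next, tin B.

move_arm(dp=[[0, 0, 45], [0, 0, 50], [0, 0, 45], [-23.4, -49.5, 5], [-23.4, -49.5, 5], [-23.4, -49.5, 5], [-23.4, -49.5, 5], [-23.4, -49.5, 5], [-23.4, -49.5, 5], [-23.4, -49.5, 5]], rotation=[[0, 0, 0], [0, 0, 0], [0, 0, 0], [0, 0, 0], [0, 0, 0], [0, 0, 0], [0, 0, 0], [0, 0, 0], [0, 0, 0], [0, 0, 0]], hand=[0, 0, 0, 0.9, 0.9, 0.9, 0.9, 0.9, 0.9, 0.9])

```text
clock: 27.7
eef_pos: [408.6, -284.4, 285.4]
eef_rot: [3.141, -0.001, 0.211]
wrist_force: [0.3, -0.2, -0.2]
finger_gap: 67.1
finger_force: 0.0
```

move_arm(dp=[[-23.2, -49.5, 5], [0, 0, 0], [0, 0, 0]], rotation=[[0, 0, 0], [0, 0, 0], [0, 0, 0]], hand=[0.9, 0.9, 0.9])

```text
clock: 28.08
eef_pos: [386.5, -332.0, 289.7]
eef_rot: [3.141, -0.0, 0.211]
wrist_force: [0.4, 0.2, -0.3]
finger_gap: 84.4
finger_force: 0.0
```

```bash
python3 tin.py
```

```text
[ 386.5 -332.   289.7] [3141.5   -0.4  210.6]
black px [321.5 102.5] rect [ 491.4 -309.6   51.8   50.7] centroid [ 491.3 -310.2] lidRGB [224. 174.  88.]
black px [276.   12.9] rect [ 588.9 -226.1   41.1   51.6] centroid [ 588.  -226.7] lidRGB [224. 175.  89.]
orange px [321.3 102.6] rect [ 491.8 -309.1   31.6   31.6] centroid [ 493.4 -309.1] lidRGB [224. 174.  88.]
orange px [404.  93.] rect [ 529.7 -422.2   29.9   31.7] centroid [ 529.4 -422.3] lidRGB [222. 170.  85.]
orange px [276.   11.8] rect [ 594.6 -225.6   29.7   31.3] centroid [ 594.7 -226.1] lidRGB [224. 174.  89.]
```

move_arm(dp=[[35, 7.5, -45], [35, 7.5, -45], [35, 7.5, -45], [0, 0, -55], [0, 0, -50], [0, 0, -30], [0, 0, -14], [0, 0, 0]], rotation=[[0, 0, 0], [0, 0, 0], [0, 0, 0], [0, 0, 0], [0, 0, 0], [0, 0, 0], [0, 0, 0], [0, 0, 0]], hand=[0.9, 0.9, 0.9, 0.9, 0.9, 0.9, 0.9, 0.9])

```text
clock: 29.12
eef_pos: [491.7, -309.3, 5.5]
eef_rot: [-3.141, 0.0, 0.212]
wrist_force: [0.5, -0.0, -0.6]
finger_gap: 84.5
finger_force: 0.0
```

move_arm(dp=[[0, 0, 0], [0, 0, 0], [0, 0, 0], [0, 0, 0], [0, 0, 0]], rotation=[[0, 0, 0], [0, 0, 0], [0, 0, 0], [0, 0, 0], [0, 0, 0]], hand=[0.5, 0.5, 0.5, 0.5, 0.5], newtons=50)

```text
clock: 29.75
eef_pos: [491.8, -310.2, 6.4]
eef_rot: [3.141, -0.001, 0.211]
wrist_force: [-0.7, 1.2, 7.1]
finger_gap: 63.0
finger_force: 50.0
```

move_arm(dp=[[0, 0, 20], [0, 0, 55], [0, 0, 55], [0, 0, 55], [0, 0, 55], [10.3, 46.6, 0], [10.3, 46.6, 0], [10.3, 46.6, 0], [10.3, 46.6, 0], [10.3, 46.6, 0]], rotation=[[0, 0, 0], [0, 0, 0], [0, 0, 0], [0, 0, 0], [0, 0, 0], [0, 0, 0], [0, 0, 0], [0, 0, 0], [0, 0, 0], [0, 0, 0]], hand=[0.5, 0.5, 0.5, 0.5, 0.5, 0.5, 0.5, 0.5, 0.5, 0.5])

```text
clock: 31.0
eef_pos: [542.7, -75.4, 246.9]
eef_rot: [3.141, -0.001, 0.211]
wrist_force: [0.4, -0.3, -0.0]
finger_gap: 62.8
finger_force: 50.0
```

move_arm(dp=[[10.3, 46.6, 0], [10.3, 46.6, 0], [10.3, 46.6, 0], [0, 0, 0], [0, 0, 0]], rotation=[[0, 0, 0], [0, 0, 0], [0, 0, 0], [0, 0, 0], [0, 0, 0]], hand=[0.5, 0.5, 0.5, 0.5, 0.5])

```text
clock: 31.62
eef_pos: [573.5, 62.4, 246.2]
eef_rot: [3.141, -0.0, 0.211]
wrist_force: [-0.4, -0.5, -0.8]
finger_gap: 63.0
finger_force: 50.0
```

move_arm(dp=[[0.6, 0.7, -40], [0, 0, -40], [0, 0, -20], [0, 0, -8], [0, 0, -8], [0, 0, 0]], rotation=[[0, 0, 0], [0, 0, 0], [0, 0, 0], [0, 0, 0], [0, 0, 0], [0, 0, 0]], hand=[0.5, 0.5, 0.5, 0.5, 0.5, 0.5], newtons=60)

```text
clock: 32.38
eef_pos: [574.7, 63.2, 129.9]
eef_rot: [3.141, -0.001, 0.21]
wrist_force: [0.6, 0.1, -1.2]
finger_gap: 63.0
finger_force: 60.0
```

move_arm(dp=[[0, 0, -5], [0, 0, -5], [0, 0, -5], [0, 0, 0]], rotation=[[0, 0, 0], [0, 0, 0], [0, 0, 0], [0, 0, 0]], hand=[0.5, 0.5, 0.5, 0.5])

```text
clock: 32.88
eef_pos: [575.4, 63.7, 115.7]
eef_rot: [3.141, -0.003, 0.211]
wrist_force: [3.0, -0.1, 4.6]
finger_gap: 62.9
finger_force: 60.0
```

move_arm(dp=[[0, 0, -5], [0, 0, -5], [0, 0, -5], [0, 0, -4], [0, 0, 0]], rotation=[[0, 0, 0], [0, 0, 0], [0, 0, 0], [0, 0, 0], [0, 0, 0]], hand=[0.5, 0.5, 0.5, 0.5, 0.5])

```text
clock: 33.5
eef_pos: [575.4, 63.7, 96.7]
eef_rot: [3.141, -0.003, 0.211]
wrist_force: [3.4, 0.9, 4.9]
finger_gap: 63.4
finger_force: 60.0
```

move_arm(dp=[[0, 0, -2], [0, 0, 0], [0, 0, 0]], rotation=[[0, 0, 0], [0, 0, 0], [0, 0, 0]], hand=[0.5, 0.5, 0.5])

```text
clock: 33.88
eef_pos: [575.5, 63.7, 95.0]
eef_rot: [3.141, -0.004, 0.211]
wrist_force: [3.2, 0.9, 7.3]
finger_gap: 62.9
finger_force: 60.0
```

move_arm(dp=[[0, 0, 0], [0, 0, 0], [0, 0, 0], [0, 0, 0], [0, 0, 30], [0, 0, 50], [0, 0, 0], [0, 0, 0], [0, 0, 0], [0, 0, 0]], rotation=[[0, 0, 0], [0, 0, 0], [0, 0, 0], [0, 0, 0], [0, 0, 0], [0, 0, 0], [0, 0, 0], [0, 0, 0], [0, 0, 0], [0, 0, 0]], hand=[0.9, 0.9, 0.9, 0.9, 0.9, 0.9, 0, 0, 0, 0])

```text
clock: 35.12
eef_pos: [574.0, 63.6, 172.6]
eef_rot: [-3.141, 0.001, 0.211]
wrist_force: [1.0, -0.2, 0.2]
finger_gap: 48.2
finger_force: 0.0
```

move_arm(dp=[[0, 0, 0], [0, 0, -20], [0, 0, -10], [0, 0, -8], [0, 0, 0]], rotation=[[0, 0, 0], [0, 0, 0], [0, 0, 0], [0, 0, 0], [0, 0, 0]], hand=[0, 0, 0, 0, 0])

```text
clock: 35.75
eef_pos: [574.2, 63.6, 135.1]
eef_rot: [-3.141, 0.001, 0.211]
wrist_force: [-0.0, -0.1, -0.4]
finger_gap: 0.9
finger_force: 0.0
```

move_arm(dp=[[0, 0, -6], [0, 0, -6], [0, 0, -6], [0, 0, -3], [0, 0, 0]], rotation=[[0, 0, 0], [0, 0, 0], [0, 0, 0], [0, 0, 0], [0, 0, 0]], hand=[0, 0, 0, 0, 0])

```text
clock: 36.38
eef_pos: [574.3, 63.6, 114.2]
eef_rot: [-3.142, 0.0, 0.211]
wrist_force: [-0.5, -0.7, 0.6]
finger_gap: 0.8
finger_force: 0.0
```

move_arm(dp=[[0, 0, -2], [0, 0, -1], [0, 0, 0]], rotation=[[0, 0, 0], [0, 0, 0], [0, 0, 0]], hand=[0, 0, 0])

```text
clock: 36.75
eef_pos: [574.8, 63.6, 112.4]
eef_rot: [3.141, -0.002, 0.211]
wrist_force: [-1.6, 0.4, 6.6]
finger_gap: 0.4
finger_force: 3.5
```

Second tin held at about 112.5 mm. Tin A next.

move_arm(dp=[[0, 0, 45], [0, 0, 50], [0, 0, 45], [-14.7, -52, 6], [-14.7, -52, 6], [-14.7, -52, 6], [-14.7, -52, 6], [-14.7, -52, 6], [-14.7, -52, 6], [0, 0, 0]], rotation=[[0, 0, 0], [0, 0, 0], [0, 0, 0], [0, 0, 0], [0, 0, 0], [0, 0, 0], [0, 0, 0], [0, 0, 0], [0, 0, 0], [0, 0, 0]], hand=[0, 0, 0, 0.9, 0.9, 0.9, 0.9, 0.9, 0.9, 0.9])

```text
clock: 38.0
eef_pos: [485.1, -251.3, 287.7]
eef_rot: [3.141, -0.0, 0.207]
wrist_force: [0.5, 0.3, -0.3]
finger_gap: 66.9
finger_force: 0.0
```

move_arm(dp=[[0, 0, 0], [0, 0, 0]], rotation=[[0, 0, 0], [0, 0, 0]], hand=[0.9, 0.9])

```text
clock: 38.25
eef_pos: [486.5, -247.4, 287.4]
eef_rot: [-3.141, 0.0, 0.212]
wrist_force: [-0.2, 0.3, 0.0]
finger_gap: 83.9
finger_force: 0.0
```

```bash
python3 tin.py
```

```text
[ 486.5 -247.4  287.4] [-3141.5     0.    212.2]
black px [322.5 100.4] rect [ 594.3 -225.2   50.4   51.4] centroid [ 593.3 -222.2] lidRGB [227. 178.  90.]
orange px [440.4 174.4] rect [ 528.9 -422.4   30.6   31. ] centroid [ 529.  -423.3] lidRGB [222. 169.  84.]
orange px [192. 137.] rect [506.1 -48.6  24.1  23.8] centroid [505.7 -48.1] lidRGB [178. 113.  76.]
orange px [322.5 100.5] rect [ 594.4 -225.1   31.3   31.4] centroid [ 594.2 -224.8] lidRGB [227. 178.  90.]
orange px [480.5  69.1] rect [ 683.8 -431.5   38.3   43.4] centroid [ 683.  -432.7] lidRGB [128.  77.  45.]
orange px [66.5 57.5] rect [579.5 143.5  38.8  41. ] centroid [579.7 143.3] lidRGB [231. 184.  94.]
```

move_arm(dp=[[36, 7.4, -45], [36, 7.4, -45], [35.9, 7.4, -45], [0, 0, -55], [0, 0, -50], [0, 0, -28], [0, 0, -14], [0, 0, 0]], rotation=[[0, 0, 0], [0, 0, 0], [0, 0, 0], [0, 0, 0], [0, 0, 0], [0, 0, 0], [0, 0, 0], [0, 0, 0]], hand=[0.9, 0.9, 0.9, 0.9, 0.9, 0.9, 0.9, 0.9])

```text
clock: 39.3
eef_pos: [594.1, -225.8, 5.3]
eef_rot: [-3.141, 0.0, 0.211]
wrist_force: [-0.4, 0.1, 0.2]
finger_gap: 84.7
finger_force: 0.0
```

move_arm(dp=[[0, 0, 0], [0, 0, 0], [0, 0, 0], [0, 0, 0], [0, 0, 0]], rotation=[[0, 0, 0], [0, 0, 0], [0, 0, 0], [0, 0, 0], [0, 0, 0]], hand=[0.5, 0.5, 0.5, 0.5, 0.5], newtons=50)

```text
clock: 39.92
eef_pos: [594.5, -226.5, 6.5]
eef_rot: [3.141, -0.001, 0.211]
wrist_force: [-1.4, 0.1, 6.4]
finger_gap: 62.8
finger_force: 50.0
```

Lift and move to (574.3,63.4): shift (-20,289).

move_arm(dp=[[0, 0, 20], [0, 0, 55], [0, 0, 55], [0, 0, 55], [0, 0, 55], [-4, 58, 0], [-4, 58, 0], [-4, 58, 0], [-4, 58, 0], [-4, 57, 0]], rotation=[[0, 0, 0], [0, 0, 0], [0, 0, 0], [0, 0, 0], [0, 0, 0], [0, 0, 0], [0, 0, 0], [0, 0, 0], [0, 0, 0], [0, 0, 0]], hand=[0.5, 0.5, 0.5, 0.5, 0.5, 0.5, 0.5, 0.5, 0.5, 0.5])

```text
clock: 41.18
eef_pos: [573.4, 64.6, 246.9]
eef_rot: [3.141, -0.001, 0.211]
wrist_force: [1.2, 0.0, 0.1]
finger_gap: 62.9
finger_force: 50.0
```

move_arm(dp=[[0, 0, 0], [0, 0, 0]], rotation=[[0, 0, 0], [0, 0, 0]], hand=[0.5, 0.5], newtons=60)

```text
clock: 41.42
eef_pos: [574.0, 62.4, 246.3]
eef_rot: [3.141, -0.001, 0.211]
wrist_force: [-0.8, -0.8, -0.5]
finger_gap: 63.3
finger_force: 60.0
```

move_arm(dp=[[0.2, 0.9, -40], [0, 0, -40], [0, 0, -20], [0, 0, -8], [0, 0, -8], [0, 0, 0]], rotation=[[0, 0, 0], [0, 0, 0], [0, 0, 0], [0, 0, 0], [0, 0, 0], [0, 0, 0]], hand=[0.5, 0.5, 0.5, 0.5, 0.5, 0.5])

```text
clock: 42.18
eef_pos: [574.5, 63.3, 129.8]
eef_rot: [3.141, -0.001, 0.21]
wrist_force: [0.8, -0.2, -1.2]
finger_gap: 63.3
finger_force: 60.0
```

move_arm(dp=[[0, 0, -5], [0, 0, -5], [0, 0, -5], [0, 0, 0]], rotation=[[0, 0, 0], [0, 0, 0], [0, 0, 0], [0, 0, 0]], hand=[0.5, 0.5, 0.5, 0.5])

```text
clock: 42.68
eef_pos: [575.1, 63.7, 115.6]
eef_rot: [3.141, -0.003, 0.211]
wrist_force: [3.7, -0.8, 3.6]
finger_gap: 63.1
finger_force: 60.0
```

move_arm(dp=[[0, 0, -5], [0, 0, -5], [0, 0, -5], [0, 0, -5], [0, 0, -1], [0, 0, 0]], rotation=[[0, 0, 0], [0, 0, 0], [0, 0, 0], [0, 0, 0], [0, 0, 0], [0, 0, 0]], hand=[0.5, 0.5, 0.5, 0.5, 0.5, 0.5])

```text
clock: 43.42
eef_pos: [575.3, 63.7, 94.9]
eef_rot: [3.141, -0.003, 0.211]
wrist_force: [2.6, 0.4, 8.0]
finger_gap: 62.9
finger_force: 60.0
```

move_arm(dp=[[0, 0, 0], [0, 0, 0], [0, 0, 0], [0, 0, 0], [0, 0, 30], [0, 0, 50], [0, 0, 0], [0, 0, 0], [0, 0, 0], [0, 0, 0]], rotation=[[0, 0, 0], [0, 0, 0], [0, 0, 0], [0, 0, 0], [0, 0, 0], [0, 0, 0], [0, 0, 0], [0, 0, 0], [0, 0, 0], [0, 0, 0]], hand=[0.9, 0.9, 0.9, 0.9, 0.9, 0.9, 0, 0, 0, 0])

```text
clock: 44.68
eef_pos: [573.9, 63.7, 172.6]
eef_rot: [-3.141, 0.001, 0.211]
wrist_force: [0.4, -0.1, -0.4]
finger_gap: 48.0
finger_force: 0.0
```

move_arm(dp=[[0, 0, 0], [0, 0, -20], [0, 0, -10], [0, 0, -8], [0, 0, 0]], rotation=[[0, 0, 0], [0, 0, 0], [0, 0, 0], [0, 0, 0], [0, 0, 0]], hand=[0, 0, 0, 0, 0])

```text
clock: 45.3
eef_pos: [574.1, 63.7, 135.1]
eef_rot: [-3.141, 0.001, 0.211]
wrist_force: [0.4, -0.5, 0.2]
finger_gap: 0.7
finger_force: 0.0
```

move_arm(dp=[[0, 0, -6], [0, 0, -6], [0, 0, -6], [0, 0, -4], [0, 0, 0]], rotation=[[0, 0, 0], [0, 0, 0], [0, 0, 0], [0, 0, 0], [0, 0, 0]], hand=[0, 0, 0, 0, 0])

```text
clock: 45.92
eef_pos: [574.3, 63.7, 113.3]
eef_rot: [-3.142, 0.0, 0.211]
wrist_force: [-0.7, 0.1, 0.7]
finger_gap: 0.6
finger_force: 0.0
```

move_arm(dp=[[0, 0, -2], [0, 0, 0], [0, 0, 50], [0, 0, 60], [0, 0, 60], [0, 0, 0]], rotation=[[0, 0, 0], [0, 0, 0], [0, 0, 0], [0, 0, 0], [0, 0, 0], [0, 0, 0]], hand=[0, 0, 0, 0, 0, 0])

```text
clock: 46.68
eef_pos: [575.4, 63.7, 286.3]
eef_rot: [3.14, -0.008, 0.211]
wrist_force: [-0.4, 0.2, 0.1]
finger_gap: 0.5
finger_force: 0.0
```

All three tins are in. Now I locate the hasp knob with the wrist camera.

Run:
```python
from h import *
w=cam('wrist'); t=cam('top'); s=cam('scene')
for n,c in(('w',w),('t',t),('s',s)):
    q=proj(c,[632,168,184])[0]; print(n,q)
    r=45 if n=='w' else 12
    x0,y0=(q-r).astype(int); I=c['image'][max(y0,0):y0+2*r,max(x0,0):x0+2*r]; h=cv2.cvtColor(I,cv2.COLOR_RGB2HSV).astype(int)
    m=((h[...,1]>90)&(h[...,2]<115)).astype(np.uint8)
    for k in cv2.findContours(m,0,1)[0]:
        a=cv2.contourArea(k)
        if a>8: 
            (u,v),rad=cv2.minEnclosingCircle(k); u+=max(x0,0);v+=max(y0,0); print(' ',u,v,rad,a,onz(c,u,v,184),onz(c,u,v,170))
    if n=='w':
        for v in range(0,90,6): print(' '.join('%3d/%3d'%(h[v,x,1],h[v,x,2]) for x in range(0,90,7)) if v<h.shape[0] else '')
```

```text
w [223.2 124.4]
  187.72727298736572 160.5 12.283007621765137 176.0 [592.3 196.6 184. ] [589.6 202.4 170. ]
  226.66666793823242 124.16666793823242 12.388489723205566 351.5 [632.9 164.9 184. ] [632.2 169.1 170. ]
  245.0 124.0 11.04546070098877 8.5 [636.5 148.4 184. ] [636.  151.8 170. ]
  200.0 120.0 44.77732467651367 444.5 [631.6 189.6 184. ] [630.9 195.  170. ]
 49/145  48/144  48/142  51/145  48/144  51/144  19/164  19/161  17/161  19/ 96  47/221  47/221  47/221
123/ 95 124/ 66 125/ 96  95/105  48/144  48/143  23/163  19/159  18/157  17/103  47/222  46/221  48/222
124/148 122/113 126/148 127/144 125/ 96 125/145  41/160  19/158  19/157  16/110  48/221  47/221  48/221
128/151 126/127 126/148 126/148 130/147 125/149  51/156  19/157  17/154  21/122 127/147  88/171  47/221
127/151 125/145 128/155 126/154 124/154 125/149  64/164  19/157  20/155  17/149 128/146 124/146 123/147
127/144 124/152 124/152 124/154 127/153 126/154 101/154  19/157  18/154  17/163 127/149 128/146 126/146
127/135 127/155 125/157 127/155 123/153 123/153 134/116  49/ 83  19/158  16/162 123/153 124/154 128/153
123/1
[... 249 characters left out ...]
8 129/121 134/ 42  48/ 69  19/107 127/ 38 140/135 142/133
124/ 80 126/152 124/148 125/149 124/148 126/146 124/144  19/157  19/160  18/159 148/155 145/155 149/154
126/ 83 126/144 126/146 126/148 126/152 127/153 123/151  16/156  17/162  19/160 147/151 146/150 145/149
123/122 125/100 126/ 79 128/102 124/130 125/143 125/147  21/160  19/161  17/161 148/155 148/150 147/151
122/ 88 122/ 88 124/128 125/126 125/120 125/102 124/ 80  19/160  19/163  17/161 148/162 146/154 147/153
129/ 89 126/ 89 126/134 128/134 127/131 124/128 126/127  19/162  17/164  17/162 144/154 148/155 152/151
t [281.7 173.9]
s [373.8 203.3]
  374.7380952835083 199.5 12.571212768554688 241.5 [619.4 176.4 184. ] [605.5 184.2 170. ]
```

The knob blob at (226.7,124.2) gives (632.3,168.4) at z≈171, 78 mm from the pivot as it should be, so θ≈1.57. I'll grip it.

move_arm(dp=[[19, 35, 0], [19, 35, 0], [18.5, 35, -30], [0, 0, -36], [0, 0, -40], [0, 0, -18], [0, 0, 0]], rotation=[[0, 0, 0.17], [0, 0, 0.17], [0, 0, 0.16], [0, 0, 0], [0, 0, 0], [0, 0, 0], [0, 0, 0]], hand=[0.48, 0.48, 0.48, 0.48, 0.48, 0.48, 0.48])

```text
clock: 47.7
eef_pos: [630.3, 168.5, 156.2]
eef_rot: [-3.14, 0.002, 0.711]
wrist_force: [0.6, -0.1, 1.4]
finger_gap: 45.2
finger_force: 0.0
```

move_arm(dp=[[0, 0, 0], [0, 0, 0], [0, 0, 0]], rotation=[[0, 0, 0], [0, 0, 0], [0, 0, 0]], hand=[0.1, 0.1, 0.1], newtons=8)

```text
clock: 48.08
eef_pos: [631.0, 168.7, 158.3]
eef_rot: [3.141, -0.001, 0.711]
wrist_force: [4.2, -0.3, 1.0]
finger_gap: 18.4
finger_force: 1.3
```

Run:
```python
from h import *
ex=np.array([np.cos(.211),np.sin(.211)]);ey=np.array([-ex[1],ex[0]])
th=np.linspace(1.571,0,11); P=np.array([555.7,151.8])+78*(np.sin(th)[:,None]*ex-np.cos(th)[:,None]*ey)
print(np.array2string(np.diff(P,axis=0),separator=','),P[0],P[-1])
```

```text
[[  1.6,-12.1],
 [ -0.3,-12.2],
 [ -2.2,-12. ],
 [ -4.1,-11.5],
 [ -5.8,-10.8],
 [ -7.4, -9.7],
 [ -8.9, -8.4],
 [-10.1, -6.9],
 [-11. , -5.3],
 [-11.7, -3.5]] [632.  168.2] [572.   75.5]
```

move_arm(dp=[[0, 0, 3], [1.6, -12.1, 0], [-0.3, -12.2, 0], [-2.2, -12, 0], [-4.1, -11.5, 0], [-5.8, -10.8, 0], [0, 0, 0]], rotation=[[0, 0, 0], [0, 0, -0.14], [0, 0, -0.14], [0, 0, -0.14], [0, 0, -0.14], [0, 0, -0.14], [0, 0, 0]], hand=[0.1, 0.1, 0.1, 0.1, 0.1, 0.1, 0.1])

```text
clock: 48.95
eef_pos: [619.4, 109.6, 159.8]
eef_rot: [3.141, 0.002, 0.011]
wrist_force: [1.0, -1.0, -10.3]
finger_gap: 17.8
finger_force: 8.0
```

move_arm(dp=[[-7.4, -9.7, 0], [-8.9, -8.4, 0], [-10.1, -6.9, 0], [-11, -5.3, 0], [-11.7, -3.5, 0], [0, 0, 0], [0, 0, 0]], rotation=[[0, 0, -0.14], [0, 0, -0.14], [0, 0, -0.14], [0, 0, -0.14], [0, 0, -0.14], [0, 0, 0], [0, 0, 0]], hand=[0.1, 0.1, 0.1, 0.1, 0.1, 0.1, 0.1])

```text
clock: 49.82
eef_pos: [571.0, 76.3, 160.1]
eef_rot: [3.141, 0.0, -0.684]
wrist_force: [-0.4, -2.9, -11.3]
finger_gap: 17.9
finger_force: 8.0
```

move_arm(dp=[[-2, -0.5, -1], [-1, 0, 0], [0, 0, 0]], rotation=[[0, 0, 0], [0, 0, 0], [0, 0, 0]], hand=[0.1, 0.1, 0.1])

```text
clock: 50.2
eef_pos: [569.1, 76.1, 160.1]
eef_rot: [-3.139, -0.002, -0.688]
wrist_force: [8.8, -0.3, -8.2]
finger_gap: 17.7
finger_force: 8.0
```

move_arm(dp=[[0, 0, 0], [0, 0, 0], [0, 0, 0], [0, 0, 40], [0, 0, 60], [-45, -20, 40], [-45, 0, 0], [-30, 0, 0], [0, 0, 0], [0, 0, 0]], rotation=[[0, 0, 0], [0, 0, 0], [0, 0, 0], [0, 0, 0], [0, 0, 0], [0, 0, 0.17], [0, 0, 0.17], [0, 0, 0.17], [0, 0, 0.17], [0, 0, 0.17]], hand=[0.5, 0.5, 0.5, 0.5, 0.5, 0.5, 0.5, 0.5, 0.5, 0.5])

```text
clock: 51.45
eef_pos: [448.2, 56.2, 299.4]
eef_rot: [-3.142, -0.001, 0.167]
wrist_force: [-0.1, 1.2, -0.1]
finger_gap: 46.6
finger_force: 0.0
```

Run:
```python
from h import *
s=manip.read_state(); print(s['eef_pos'],s['clock'])
w=cam('wrist'); H=np.array([555.7,151.8])
for th in(0,.05,.1):
    a=.211; ex=np.array([np.cos(a),np.sin(a)]);ey=np.array([-ex[1],ex[0]]); d=np.sin(th)*ex-np.cos(th)*ey
    print(th,proj(w,[*(H+78*d),172]),proj(w,[*(H+180*d),156]))
I=w['image'];h=cv2.cvtColor(I,cv2.COLOR_RGB2HSV).astype(int)
q=proj(w,[572,75.5,172])[0].astype(int);x0,y0=q-30
m=((h[...,1]>90)&(h[...,2]<115))[y0:y0+60,x0:x0+60].astype(np.uint8)
for k in cv2.findContours(m,0,1)[0]:
    if cv2.contourArea(k)>60: (u,v),r=cv2.minEnclosingCircle(k); print('knob',u+x0,v+y0,r,cv2.contourArea(k),onz(w,u+x0,v+y0,171))
# hasp bar: bright grey low-saturation pixels at z156 plane, restricted to a band
vv,uu=np.nonzero((h[...,1]<40)&(h[...,2]>130)); P=np.array([onz(w,u,v,156)[:2] for u,v in zip(uu,vv)])-H
D=np.c_[P@ex,-(P@ey)]
for y in range(-15,200,12):
    b=D[(abs(D[:,1]-y)<4)&(abs(D[:,0])<60)]
    print(y,len(b),b[:,0].min().round(1) if len(b) else '',b[:,0].max().round(1) if len(b) else '')
# bystander / puller check by top camera
t=cam('top');h=cv2.cvtColor(t['image'],cv2.COLOR_RGB2HSV)
m=((h[...,0]>8)&(h[...,0]<24)&(h[...,2]>150)&(h[...,1]>70)).astype(np.uint8)[210:240,205:265]
print(cv2.minAreaRect(max(cv2.findContours(m,0,1)[0],key=cv2.contourArea)))
```

```text
[448.2  56.2 299.4] 51.45
0 [[323.1  72. ]] [[423.7  70.7]]
0.05 [[322.8  67.7]] [[423.7  61.2]]
0.1 [[322.3  63.3]] [[423.2  51.7]]
knob 321.16911697387695 71.48529434204102 11.544744491577148 299.5 [572.3  77.4 171. ]
-15 33 -6.4 7.1
-3 201 -11.9 12.4
9 170 -10.3 10.9
21 174 -10.2 10.3
33 173 -9.8 10.7
45 173 -10.4 10.1
57 336 -51.7 59.9
69 293 -52.3 60.0
81 322 -60.0 59.7
93 371 -59.2 60.0
105 380 -52.8 59.5
117 541 -52.1 59.9
129 354 -11.1 59.5
141 349 -10.6 59.9
153 362 -11.0 59.5
165 355 -11.3 60.0
177 376 -7.9 59.7
189 323 -5.3 59.4
((29.0, 12.0), (30.0, 6.0), 0.0)
```

The hasp lies straight across the mouth at θ≈0 (edges ±10.5 mm along its length), and the knob is where it should be. The puller is in its stand. Handing in.

```bash
python3 -c "
from cell import manip
print(manip.sign_off())"
```

```text
the job is handed in; nothing more can be done
None
```

The job is handed in: the spring is hung on its post, the puller is back in its stand, all three small tins that were there are clipped in lid up, and the hasp is closed on its catch.

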